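# Free two hook gauges from the guarded box and rack them by size

### The job

Take both hook gauges out of the guarded box: slide each by its handle along the slot to the window, turn it so that its foot lines up with the window, and lift it out. Then stand each one upright, foot flat on the floor, in the narrowest slot of the rack that its foot fits into, and let go. Do not disturb the other things on the desk.

Things in the scene. Friction and masses are not known exactly. Their poses are not given: they have to be found in the camera images.
- wide_gauge: wide L-shaped hook gauge, 190 g: flat steel foot 32 mm wide, 8 thick, x = -12 to +56 mm; round stem, 9 mm diameter, up its z; orange flat handle on top, 12 mm thick in y, x = -14 to +30, z = 72 to 112 mm, overhanging to the foot's side. Origin: foot's underside, on the stem axis; x along the foot. Grip the handle across y, over the stem
- narrow_gauge: narrow L-shaped hook gauge, 130 g: flat steel foot 20 mm wide, 8 thick, x = -12 to +56 mm; round stem, 9 mm diameter, up its z; blue flat handle on top, 12 mm thick in y, x = -14 to +30, z = 72 to 112 mm, overhanging to the foot's side. Origin: foot's underside, on the stem axis; x along the foot. Grip the handle across y, over the stem
- wide_gauge_foot (a point): centre of the wide gauge's foot on its underside (22 mm along the gauge's x from its origin)
- narrow_gauge_foot (a point): centre of the narrow gauge's foot on its underside (22 mm along the gauge's x from its origin)
- guard_box: fixed box 268x104x39 mm (x, y, z), origin centre of underside, x along it away from the robot; walls 6 mm. Clear cover, 34 to 39 mm above the desk, with a yellow-edged L-shaped opening (see points). Both gauges stand on its floor (4 mm up) one behind the other in varying order, stems through the slot, feet under the cover pointing to the far end or up to 32 degrees from that towards -y
- window (a point): where a gauge's stem should stand to be lifted out: x = -98, y = +20 mm of the box, at the cover's top. The window spans box x = -119 to -77, y = -41 to +37 mm; a foot passes only here and only pointing along the box's -y
- slot_end (a point): x = +72, y = +20 mm of the box, at the cover's top, near the far end of the 15 mm wide slot, which runs along y = +20 mm from the window (x = -77) to x = +80 mm; stems slide in it, feet are too wide for it
- slot_rack: fixed rack 102x190x21 mm (x, y, z), origin centre of underside. Five open-topped troughs along its x, 90 mm long inside, floor 5 mm above the desk, from +y to -y 44, 37, 30, 25 and 18 mm wide. Aluminium dividers between them are 6 mm thick, 13 mm tall over the floor, plus 3 mm roof-shaped tops that lead a foot in
- slot_44 (a point): centre of the floor of the 44 mm wide trough (y = +67 mm of the rack, 5 mm above the desk); axes as the rack
- slot_37 (a point): centre of the floor of the 37 mm wide trough (y = +20.5 mm of the rack, 5 mm above the desk); axes as the rack
- slot_30 (a point): centre of the floor of the 30 mm wide trough (y = -19 mm of the rack, 5 mm above the desk); axes as the rack
- slot_25 (a point): centre of the floor of the 25 mm wide trough (y = -52.5 mm of the rack, 5 mm above the desk); axes as the rack
- slot_18 (a point): centre of the floor of the 18 mm wide trough (y = -80 mm of the rack, 5 mm above the desk); axes as the rack
- the_pen_pot: black pen pot with pens in it, 80 mm across and 147 mm tall, standing between the box and the rack; loose, not to be disturbed. Origin at the centre of its underside
- the_mouse: black computer mouse, 109x60x41 mm, behind the rack; loose, not to be disturbed. Origin at the centre of its underside
- the_oil_bottle: small yellow bottle with a red spout, 37 mm across and 94 mm tall, at the back between box and rack; loose, not to be disturbed. Origin at the centre of its underside
- the_tweezers: steel tweezers lying at the front edge of the desk, 12x128x9 mm; loose, not to be disturbed. Origin at the centre of its underside
- the_screwdriver: yellow-handled screwdriver lying at the front edge, 19x158x16 mm; loose, not to be disturbed. Origin at the centre of its underside
- the_pen_marker: white and black marker pen lying left of the box, 17x135x16 mm; loose, not to be disturbed. Origin at the centre of its underside

How it is judged:
By the outcome, as a careful person would: the job done as asked, in the order asked, and still so for the second after the job is handed in, with the robot touching nothing.
It also fails if it takes over 72 s, if anything falls off the work surface, if the arm or the gripper's body presses on something with over 40 N, if the wrist force passes 120 N, or if a joint passes its speed limit or range.

### The arm

A 6-joint arm with a two-finger parallel gripper is mounted at the origin on a cart in front of the work surface, level with it; the furniture and walls round the work are solid. World frame = base frame: x ahead of the robot, y to its left, z up, the work surface at z = 0. Lengths are in m, angles in rad, forces in N, time in s.
With the tool pointing down it reaches from about 0.375 to 0.9 m from the base axis. Payload 3.1 kg.
Tool frame: the origin (TCP) lies at the very end of the fingers, on their centre line; the grasp point (between the pads) lies 19 mm behind it (robot.grip_depth is the distance from the TCP to the grasp point, in m); z points along the fingers, y is the direction in which the jaws open and shut (so a half turn about z gives the same grasp; the last joint's range is limited). The gripper opens to 87 mm and grips with 3 to 60 N. Pads are 19 mm wide; open, the fingers measure 117 mm over their backs; the gripper's body (75 mm by 190 mm) begins 51 mm behind the grasp point.
Start: joints at [0.987, 0.527, 1.433, -0, 1.181, -0.178], TCP at [0.247, 0.574, 0.223] pointing down, gripper open.
Joint ranges: [-3.08, 3.08], [-0.75, 2.2], [0.22, 2.44], [-1.43, 4.57], [0, 2.65], [-2.85, 2.85]. Speed limits (rad/s): [2.79, 2.79, 3.14, 3.14, 3.14, 3.14].

### API

Orientations are given as a unit quaternion [x, y, z, w].
In Python, from rig import robot gives the robot as it stands.
- The arm moves only by the tool drive_tool, never from a script. Its argument "series" is a list of rows, each a list of 7 numbers: the shift along the tool's x, y, z in m, then the turn, a rotation vector about the tool's x, y, z in degrees, then the opening, from 0 (shut) to 1 (fully open). A call has 1 to 5 rows; each row shifts and turns the commanded pose from where the row before left it, along the tool's axes as they then stand; what a row does not reach is not made up. A row lasts 1/8 s, in which the tool goes at most 62.5 mm and 10.7 degrees, less where a joint would pass 70% of its speed; a pose out of reach is approached as far as the arm can. A call is refused whole if a number of a shift passes 0.0625 or a number of a turn 10.7, either way. A call with a gripper value outside its range is refused whole. The fingers move at their own pace and stop on an object; "squeeze" is the grip in N (left out, the last holds). Time passes only in rows, so rows that do not move let the fingers close. It gives the time, the measured TCP pose, the force and the opening at its end, in the units of the state.
- robot.get_obs(): the state, without advancing time (a new reading comes with each control period).
- robot.camera(name): name is "scene" or "top" or "wrist"; returns (picture, depth): 420x560x3 uint8, blue, green, red; 420x560 float32, m along the optical axis (not along the pixel's ray), 0 where there is no reading.
- robot.camera_model(name): a dict with "fx", "fy", "cx", "cy" (pixels), "R" (3x3) and "t" (3): a world point X has camera coordinates R X + t. Camera axes: x right, y down, z forward; pixel columns grow to the right and rows downward; lengths in m; the calibration is good to about 2 mm. The wrist camera is an equidistant fisheye: a pixel r from the principal point sees the ray r / f radians off the axis. A picture is of the moment at which its call begins: read the wrist's pose just before it. camera_model takes no time and is no camera call; for the wrist camera it gives the pose at the moment of the call.
- robot.hand_in(): hands the job in, once; it reports no verdict.
The state is a dict: "time": time; "q": joint angles; "joint_velocities": joint speeds; "joint_torque": joint torques, N m; "position": TCP position; "tool_rot": TCP orientation; "ft_force": force on the tool from outside, world axes, zero at the start; "moment": the same for the moment, N m; "grip_width": finger opening in m.
Only numpy, scipy, OpenCV 4.12 (cv2) and the standard library are available. Lean on these libraries where they do the work, as an engineer would, in place of code of your own. Each camera call takes 0.05 s, during which the arm holds its last target. There are 200 camera calls.

## Working session

There is one attempt and no reset: what is moved stays moved. The work goes in short steps, Python scripts to look and compute and a tool call to move; the robot and the scene stay as the last step left them, time stands still between calls to the robot, and variables do not carry over. Pictures are saved under pics/ and viewed, about 8 in all and at most 12, crops included, and the job is handed in when it is done.

Besides the shell and the picture viewer there is one more tool, called after ">>>" as a command line: name --pt "numbers of a row" for each row, then --argument value for the rest. drive_tool: Moves the arm, as the interface text tells. Its arguments: {"type":"object","properties":{"series":{"type":"array"},"squeeze":{"type":"number"}},"required":["series"]}

```bash
ls; mkdir -p pics
python3 - <<'E'
from rig import robot
import cv2,numpy as np
o=robot.get_obs();print(o['time'],o['position'],o['tool_rot'],o['grip_width'])
for n in('top','scene'):
    im,d=robot.camera(n);cv2.imwrite(f'pics/{n}0.png',im);np.savez(f'{n}0.npz',im=im,d=d,**robot.camera_model(n))
    m=robot.camera_model(n);print(n,{k:np.round(v,4).tolist() for k,v in m.items() if not isinstance(v,str)})
E
```

```text
pics
0.0 [0.24628881 0.57363565 0.22157587] [ 2.01496452e-01  9.79488646e-01 -1.00732628e-03 -3.97619784e-04] 0.08716314309893404
top {'fx': 410.6427, 'fy': 410.6427, 'cx': 278.9373, 'cy': 206.6621, 'R': [[-0.0112, -0.9999, 0.0071], [-0.9713, 0.0092, -0.2378], [0.2377, -0.0096, -0.9713]], 't': [0.0162, 0.5537, 0.9694]}
scene {'fx': 379.5625, 'fy': 379.5625, 'cx': 278.1968, 'cy': 209.6349, 'R': [[-0.5471, -0.8371, -0.0015], [-0.4885, 0.3208, -0.8115], [0.6798, -0.4432, -0.5844]], 't': [0.3282, 0.3064, 0.6876]}
```

View pics/top0.png

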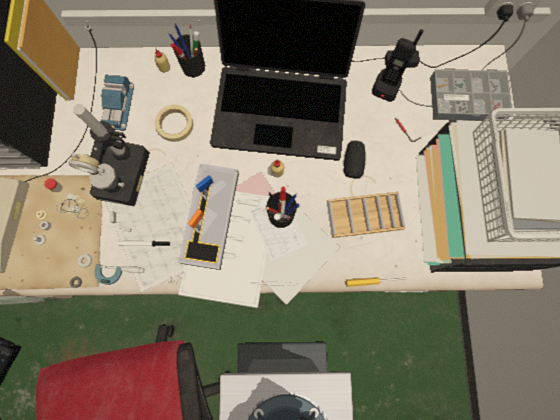

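View pics/scene0.png

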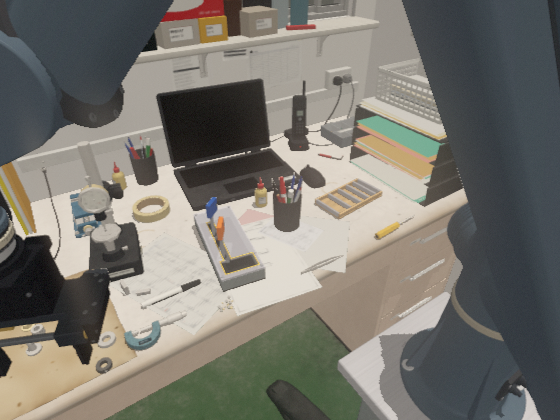

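The top view shows the box at (185–238, 165–268), with the blue handle at (204,184) in the far position and the orange one at (196,217) nearer. The rack is at (330–405, 193–237), the pen pot at (281,207). I'll take enlarged crops.

```bash
cat > h.py <<'E'
import numpy as np,cv2
def load(n): return dict(np.load(n))
def proj(m,X):
    c=np.atleast_2d(X)@m['R'].T+m['t']
    return np.c_[m['fx']*c[:,0]/c[:,2]+m['cx'],m['fy']*c[:,1]/c[:,2]+m['cy']]
def onplane(m,uv,z):
    uv=np.atleast_2d(uv).astype(float)
    r=np.c_[(uv[:,0]-m['cx'])/m['fx'],(uv[:,1]-m['cy'])/m['fy'],np.ones(len(uv))]@m['R']
    C=-m['R'].T@m['t']; s=(z-C[2])/r[:,2]; return C+r*s[:,None]
def cloud(m):
    d=m['d'];v,u=np.mgrid[:d.shape[0],:d.shape[1]]
    c=np.stack([(u-m['cx'])/m['fx']*d,(v-m['cy'])/m['fy']*d,d],-1)
    return (c-m['t'])@m['R']
E
python3 - <<'E'
from h import *
m=load('top0.npz');im=m['im']
a=cv2.resize(im[155:275,170:320],None,fx=5,fy=5,interpolation=cv2.INTER_CUBIC)
cv2.imwrite('pics/c1.png',a)
P=cloud(m)
for n,(u,v) in dict(deskL=(140,200),rackfl=(366,215),boxtop=(225,215),pot=(281,207),window=(203,250)).items(): print(n,P[v,u].round(4))
hsv=cv2.cvtColor(im,cv2.COLOR_BGR2HSV)
roi=np.zeros(im.shape[:2],bool);roi[155:275,170:245]=1
for n,lo,hi in(('blue',(100,120,60),(125,255,255)),('orange',(5,180,120),(16,255,255)),('yellow',(20,120,90),(35,255,255))):
    k=(cv2.inRange(hsv,lo,hi)>0)&roi; q=P[k]; print(n,k.sum(),q.min(0).round(3),np.median(q,0).round(3),q.max(0).round(3))
rk=P[185:245,322:412].reshape(-1,3);rk=rk[(rk[:,2]>.012)];print('rack',np.percentile(rk,[1,50,99],axis=0).round(4))
E
```

```text
deskL [0.5918 0.3834 0.0015]
rackfl [ 0.5404 -0.2187  0.0203]
boxtop [0.5397 0.1494 0.0396]
pot [0.554  0.0052 0.0622]
window [0.4544 0.209  0.006 ]
blue 131 [0.308 0.02  0.002] [0.605 0.193 0.111] [0.629 0.212 1.073]
orange 123 [0.5   0.198 0.002] [0.517 0.212 0.112] [0.565 0.225 0.121]
yellow 217 [ 0.419  0.165 -0.   ] [0.468 0.21  0.038] [0.619 0.256 0.046]
rack [[ 0.3076 -0.3146  0.0122]
 [ 0.5426 -0.2231  0.0186]
 [ 0.6014  0.0204  1.0731]]
```

View pics/c1.png

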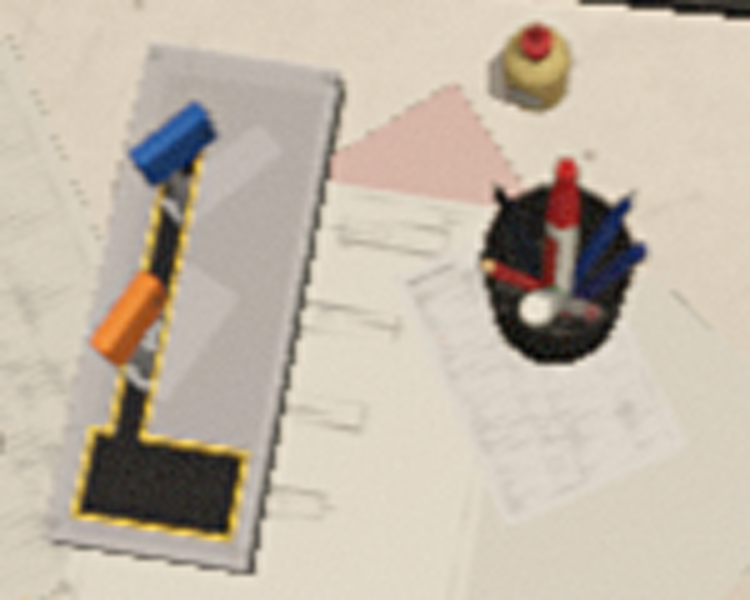

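The crop shows the cover opening, the orange handle near and the blue handle far. Both feet point up and to the right, that is, far and toward -y. Next I'll fit the box and handles to their silhouettes, and view the rack.

```bash
cat >> h.py <<'E'
from scipy.optimize import minimize,least_squares
def T2(p,xy):
    c,s=np.cos(p[2]),np.sin(p[2]);xy=np.atleast_2d(xy);return np.c_[p[0]+c*xy[:,0]-s*xy[:,1],p[1]+s*xy[:,0]+c*xy[:,1]]
def sil(m,pts,shape,S=8,off=(0,0)):
    uv=(proj(m,pts)-off+.5)*S
    k=np.zeros((shape[0]*S,shape[1]*S),np.uint8)
    cv2.fillConvexPoly(k,cv2.convexHull(np.round(uv).astype(np.int32)),1)
    return cv2.resize(k.astype(np.float32),(shape[1],shape[0]),interpolation=cv2.INTER_AREA)
def fitbox(m,soft,off,p0,bx,by,bz):
    def f(p):
        c=np.array([[x,y] for x in bx for y in by]);w=T2(p,c)
        pts=np.r_[np.c_[w,np.full(4,bz[0])],np.c_[w,np.full(4,bz[1])]]
        return np.abs(sil(m,pts,soft.shape,8,off)-soft).sum()
    b=None
    for a in np.linspace(-.5,.5,5):
        x0=np.add(p0,[0,0,a]);r=minimize(f,x0,method='Nelder-Mead',options=dict(initial_simplex=x0+np.array([[0,0,0],[.01,0,0],[0,.01,0],[0,0,.15]]),xatol=1e-4,fatol=.01,maxiter=300))
        if b is None or r.fun<b.fun:b=r
    return b
E
python3 - <<'E'
from h import *
m=load('top0.npz');im=m['im']
hsv=cv2.cvtColor(im,cv2.COLOR_BGR2HSV)
# box outer corners of cover top (clicked) and window inner corners
crop=np.array([[152,45],[343,77],[253,572],[55,540]]);uv=(crop+.5)/5-.5+[170,155]
W=onplane(m,uv,.039)[:,:2]
loc=np.array([[134,52],[134,-52],[-134,-52],[-134,52]])/1e3
r=least_squares(lambda p:(T2(p,loc)-W).ravel(),[.55,.2,0]);print('box outer',r.x.round(4),(r.fun.reshape(-1,2)*1e3).round(1).tolist())
y=cv2.inRange(hsv,(18,110,90),(36,255,255))>0
v,u=np.nonzero(y[155:275,170:245]);Y=onplane(m,np.c_[u+170,v+155],.039)[:,:2]
L=np.array([[-119,37],[-119,-41],[-77,-41],[-77,12.5],[80,12.5],[80,27.5],[-77,27.5],[-77,37]])/1e3
def seg(p):
    q=T2(p,L);d=[]
    for a,b in zip(q,np.roll(q,-1,0)):
        t=np.clip(((Y-a)@(b-a))/((b-a)@(b-a)),0,1)[:,None];d.append(np.linalg.norm(Y-a-t*(b-a),axis=1))
    return np.min(d,0)
r2=least_squares(seg,r.x,loss='soft_l1',f_scale=.002);print('box yellow',r2.x.round(4),np.median(seg(r2.x)))
bp=r2.x;print('yaw',np.degrees(bp[2]),'window',T2(bp,[[-.098,.02]]),'slotend',T2(bp,[[.072,.02]]))
off=np.array([180,160]);sh=(90,70)
h=hsv[160:250,180:250]
for n,lo,hi,p0 in(('wide',(4,150,80),(17,255,255),(.5,.21,-.5)),('narrow',(98,110,50),(125,255,255),(.59,.2,-.6))):
    k=(cv2.inRange(h,lo,hi)>0).astype(np.float32)
    b=fitbox(m,k,off,p0,(-.014,.030),(-.006,.006),(.076,.116))
    p=b.x;bi=np.linalg.inv(np.array([[np.cos(bp[2]),-np.sin(bp[2])],[np.sin(bp[2]),np.cos(bp[2])]]))
    print(n,p.round(4),'yawdeg',np.degrees(p[2]).round(1),'err',b.fun,k.sum(),'inbox',(bi@(p[:2]-bp[:2])).round(4),np.degrees(p[2]-bp[2]).round(1))
cv2.imwrite('pics/c2.png',cv2.resize(im[180:250,315:420],None,fx=7,fy=7,interpolation=cv2.INTER_CUBIC))
E
```

```text
box outer [ 0.5406  0.1881 -0.1573] [[0.7, -0.2], [3.2, -1.2], [-1.6, -0.9], [-2.3, 2.3]]
box yellow [ 0.5435  0.1922 -0.1664] 0.0009135627541725804
yaw -9.534638054328035 window [[0.45019736 0.22816193]] slotend [[0.61784892 0.20000248]]
wide [ 0.513   0.2163 -0.5565] yawdeg -31.9 err 33.96875 144.0 inbox [-0.0341  0.0187] -22.4
narrow [ 0.6032  0.2012 -0.974 ] yawdeg -55.8 err 49.59375 134.0 inbox [0.0574 0.0188] -46.3
```

View pics/c2.png

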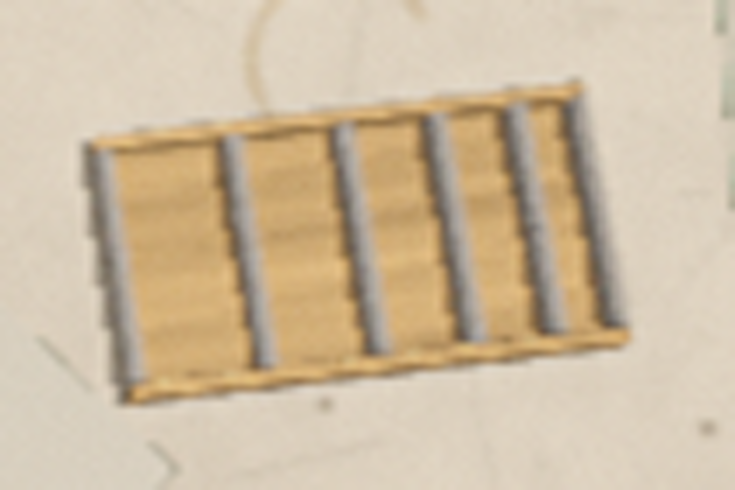

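The rack crop shows the widest trough on the left (+y). Ridge far ends run from (100,150) to (575,95) and near ends from (133,381) to (615,325). I'll fit the rack and refit the handles with bounded yaw, then check with an overlay.

Run:
```python
from h import *
m=load('top0.npz');im=m['im'];hsv=cv2.cvtColor(im,cv2.COLOR_BGR2HSV)
far=np.array([(100,150),(231,137),(343,124),(434,115),(515,104),(577,95)]);near=np.array([(133,381),(263,364),(378,350),(472,340),(552,331),(615,325)])
ys=np.array([92,42,-1,-37,-68,-92])/1e3
W=onplane(m,(np.r_[far,near]+.5)/7-.5+[315,180],.021)[:,:2];loc=np.r_[np.c_[np.full(6,.045),ys],np.c_[np.full(6,-.045),ys]]
r=least_squares(lambda p:(T2(p,loc)-W).ravel(),[.55,-.2,.15]);rp=r.x
print('rack',rp.round(4),np.degrees(rp[2]),(r.fun.reshape(-1,2)*1e3).round(1).tolist())
print('slots',{s:T2(rp,[[0,y/1e3]]).round(4).tolist() for s,y in((44,67),(37,20.5),(30,-19),(25,-52.5),(18,-80))})
out=cv2.resize(im[160:250,180:250],None,fx=8,fy=8,interpolation=cv2.INTER_CUBIC)
bp=np.array([.5435,.1922,-.1664]);off=np.array([180,160]);h=hsv[160:250,180:250]
corn=np.array([[x,y] for x in(-.014,.030) for y in(-.006,.006)])
for n,lo,hi,(s0,s1),fw in(('wide',(4,120,60),(17,255,255),(-.06,.0),.016),('narrow',(95,90,40),(128,255,255),(.03,.08),.01)):
    k=(cv2.inRange(h,lo,hi)>0)
    nc,lab,st,_=cv2.connectedComponentsWithStats(k.astype(np.uint8));k=(lab==1+st[1:,4].argmax()).astype(np.float32);print(n,k.sum())
    best=(1e9,)
    for sx in np.arange(s0,s1+1e-6,.002):
      for sy in np.arange(.015,.0251,.002):
        for a in np.arange(-40,8,3):
          p=np.r_[T2(bp,[[sx,sy]])[0],bp[2]+np.radians(a)];w=T2(p,corn)
          f=np.abs(sil(m,np.r_[np.c_[w,np.full(4,.076)],np.c_[w,np.full(4,.116)]],k.shape,4,off)-k).sum()
          if f<best[0]:best=(f,sx,sy,a,p)
    print(n,best)
    p=best[4];w=T2(p,corn)
    for z in(.076,.116): cv2.polylines(out,[((proj(m,np.c_[w,np.full(4,z)])[[0,1,3,2]]-off+.5)*8).astype(int)],1,(0,255,0),1)
    f=T2(p,[[-.012,-fw],[-.012,fw],[.056,fw],[.056,-fw]]);cv2.polylines(out,[((proj(m,np.c_[f,np.full(4,.012)])-off+.5)*8).astype(int)],1,(255,0,255),1)
L=T2(bp,np.array([[-119,37],[-119,-41],[-77,-41],[-77,12.5],[80,12.5],[80,27.5],[-77,27.5],[-77,37]])/1e3)
cv2.polylines(out,[((proj(m,np.c_[L,np.full(8,.039)])-off+.5)*8).astype(int)],1,(0,0,255),1)
out=out[:,:]
cv2.imwrite('pics/o.png',cv2.resize(out,None,fx=.83,fy=.83))
P=cloud(m)
for n,(a,b,c,d) in dict(pot=(180,245,260,300),oil=(155,178,265,290),deskpen=(240,247,120,172)).items():
    q=P[a:b,c:d].reshape(-1,3);q=q[(q[:,2]>.02)&(q[:,2]<.3)]
    if len(q):print(n,np.percentile(q,[2,98],axis=0).round(3).tolist())
```

```text
rack [ 0.5447 -0.2176  0.1008] 5.7736171597073485 [[1.0, 0.9], [1.4, 1.0], [1.0, 1.1], [1.4, 0.1], [0.5, 0.4], [-0.4, 0.4], [0.1, 0.5], [-0.8, -0.6], [-1.3, -0.2], [-1.1, -0.7], [-1.1, -1.4], [-0.8, -1.5]]
slots {44: [[0.5379, -0.1509]], 37: [[0.5426, -0.1972]], 30: [[0.5466, -0.2365]], 25: [[0.55, -0.2698]], 18: [[0.5527, -0.2971]]}
wide 154.0
wide (np.float32(28.6875), np.float64(-0.033999999999999975), np.float64(0.019000000000000003), np.int64(-19), array([ 0.51311666,  0.21656909, -0.49801256]))
narrow 141.0
narrow (np.float32(47.75), np.float64(0.05600000000000002), np.float64(0.019000000000000003), np.int64(-37), array([ 0.60187353,  0.2016621 , -0.81217182]))
pot [[0.51, -0.029, 0.026], [0.584, 0.041, 0.138]]
oil [[0.652, -0.002, 0.023], [0.682, 0.033, 0.089]]
```

View pics/o.png

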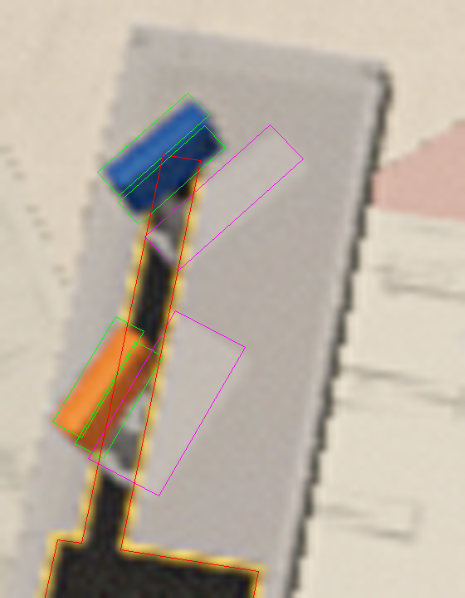

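The overlay matches the wide gauge well. For the narrow one the drawn foot matches to a few degrees. Estimates are good enough to move, so I'll write a row planner.

```bash
cat > plan.py <<'E'
# usage: python3 plan.py grip step_mm turn_deg x,y,z,psi [more]   ("=" keeps a value; start with @x,y,z,psi to give the commanded start)
import sys,json,numpy as np
from rig import robot
o=robot.get_obs();q=o['tool_rot'];p=np.array(o['position']);psi=2*np.degrees(np.arctan2(q[1],q[0]))
psi=(psi+180)%360-180
if psi<-90: psi+=360
print('now',round(o['time'],2),p.round(4),round(psi,1),'F',np.round(o['ft_force'],1),'w',round(o['grip_width'],4))
g,S,A=map(float,sys.argv[1:4]);rows=[]
for t in sys.argv[4:]:
    st=t[0]=='@';v=t.lstrip('@').split(',')
    tp=np.array([float(a) if a!='=' else b for a,b in zip(v,[*p,psi])])
    if st: p,psi=tp[:3],tp[3];continue
    d=tp[:3]-p;a=tp[3]-psi;n=max(1,int(np.ceil(max(np.linalg.norm(d)*1e3/S,abs(a)/A)-1e-6)))
    for i in range(n):
        dd=tp[:3]-p;k=dd/(n-i);c,s=np.cos(np.radians(psi)),np.sin(np.radians(psi))
        r=[round(k@[c,s,0],4),round(k@[s,-c,0],4),round(-k[2],4),0,0,round(-(tp[3]-psi)/(n-i),1),g]
        p=p+r[0]*np.array([c,s,0])+r[1]*np.array([s,-c,0])-[0,0,r[2]];psi-=r[5];rows.append(r)
for i in range(0,len(rows),5): print(json.dumps(rows[i:i+5]).replace('-0.0,','0,').replace('0.0,','0,'))
print('end',p.round(4),round(psi,1))
E
python3 plan.py 1 50 10 .513,.2166,.2,151
```

```text
now 0.1 [0.2463 0.5737 0.2217] 156.7 F [-0.1 -0.5  0.3] w 0.0869
[[-0.0429, -0.0248, 0.0024, 0, 0, 0.6, 1.0], [-0.0431, -0.0243, 0.0024, 0, 0, 0.6, 1.0], [-0.0434, -0.0238, 0.0024, 0, 0, 0.6, 1.0], [-0.0436, -0.0234, 0.0024, 0, 0, 0.7, 1.0], [-0.0439, -0.0229, 0.0024, 0, 0, 0.6, 1.0]]
[[-0.0442, -0.0224, 0.0024, 0, 0, 0.7, 1.0], [-0.0445, -0.0219, 0.0024, 0, 0, 0.6, 1.0], [-0.0447, -0.0214, 0.0024, 0, 0, 0.7, 1.0], [-0.0449, -0.0208, 0.0025, 0, 0, 0.6, 1.0]]
end [0.513  0.2166 0.2   ] 151.0
```

>>> drive_tool --pt "-0.043 -0.025 0.0024 0 0 0.6 1" --pt "-0.043 -0.0245 0.0024 0 0 0.6 1" --pt "-0.0435 -0.024 0.0024 0 0 0.6 1" --pt "-0.0435 -0.0235 0.0024 0 0 0.7 1" --pt "-0.044 -0.023 0.0024 0 0 0.6 1"

```text
time: 0.72
position: [0.3951, 0.3737, 0.2102]
tool_rot: [0.228, 0.974, -0.0, -0.0]
ft_force: [1.3, -0.7, 0.2]
grip_width: 0.0869
```

>>> drive_tool --pt "-0.044 -0.0225 0.0024 0 0 0.7 1" --pt "-0.0445 -0.022 0.0024 0 0 0.6 1" --pt "-0.0445 -0.0215 0.0024 0 0 0.7 1" --pt "-0.045 -0.021 0.0025 0 0 0.6 1" --pt "0 0 0 0 0 0 1"

```text
time: 1.35
position: [0.5148, 0.2133, 0.2003]
tool_rot: [0.252, 0.968, -0.0, 0.0]
ft_force: [-0.9, -0.0, 0.1]
grip_width: 0.0873
```

```bash
python3 plan.py 1 50 10
python3 - <<'E'
from h import *
from rig import robot
m=robot.camera_model('wrist');im,d=robot.camera('wrist')
np.savez('w1.npz',im=im,d=d,**m);cv2.imwrite('pics/w1.png',im)
print({k:np.round(v,4).tolist() for k,v in m.items() if not isinstance(v,str)})
E
```

```text
now 1.35 [0.5148 0.2133 0.2003] 150.8 F [-0.9 -0.   0.1] w 0.0873
end [0.5148 0.2133 0.2003] 150.8
{'fx': 325.1923, 'fy': 325.1923, 'cx': 278.1656, 'cy': 204.228, 'R': [[0.4883, 0.8727, -0.0009], [0.8448, -0.4724, 0.2513], [0.2188, -0.1235, -0.9679]], 't': [-0.4378, -0.3589, 0.2808]}
```

View pics/w1.png

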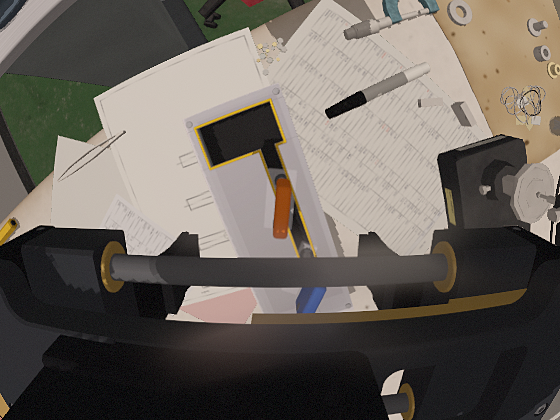

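The wrist view shows the window at (195–285, 100–168) and the orange handle at (282,208), between the fingers. I'll refine the box and handle from it.

```bash
cat >> h.py <<'E'
def fproj(m,X):
    c=np.atleast_2d(X)@m['R'].T+m['t'];r=np.hypot(c[:,0],c[:,1])+1e-12;th=np.arctan2(r,c[:,2])
    return np.c_[m['fx']*th*c[:,0]/r+m['cx'],m['fy']*th*c[:,1]/r+m['cy']]
def fplane(m,uv,z):
    w=(np.atleast_2d(uv)-[m['cx'],m['cy']])/m['fx'];th=np.linalg.norm(w,axis=1)+1e-12
    r=np.c_[w*(np.sin(th)/th)[:,None],np.cos(th)]@m['R'];C=-m['R'].T@m['t'];return C+r*((z-C[2])/r[:,2])[:,None]
L0=np.array([[-119,37],[-119,-41],[-77,-41],[-77,12.5],[80,12.5],[80,27.5],[-77,27.5],[-77,37]])/1e3
def fityellow(m,p0,roi,hs=((18,110,90),(36,255,255)),z=.039):
    hsv=cv2.cvtColor(m['im'],cv2.COLOR_BGR2HSV);y=cv2.inRange(hsv,*hs)
    k=np.zeros_like(y);a,b,c,d=roi;k[a:b,c:d]=1;v,u=np.nonzero((y>0)&(k>0));Y=fplane(m,np.c_[u,v],z)[:,:2]
    def seg(p):
        q=T2(p,L0);D=[]
        for a,b in zip(q,np.roll(q,-1,0)):
            t=np.clip(((Y-a)@(b-a))/((b-a)@(b-a)),0,1)[:,None];D.append(np.linalg.norm(Y-a-t*(b-a),axis=1))
        return np.min(D,0)
    r=least_squares(seg,p0,loss='soft_l1',f_scale=.0015);return r.x,np.median(seg(r.x)),len(Y)
def fithandle(m,lo,hi,p0,roi,z0,zr=(.072,.112)):
    a,b,c,d=roi;hsv=cv2.cvtColor(m['im'],cv2.COLOR_BGR2HSV)[a:b,c:d]
    k=(cv2.inRange(hsv,lo,hi)>0);nc,lab,st,_=cv2.connectedComponentsWithStats(k.astype(np.uint8));k=(lab==1+st[1:,4].argmax()).astype(np.float32)
    corn=np.array([[x,y] for x in(-.014,.030) for y in(-.006,.006)])
    def f(p):
        w=T2(p,corn);P=np.r_[np.c_[w,np.full(4,zr[0]+z0)],np.c_[w,np.full(4,zr[1]+z0)]]
        uv=(fproj(m,P)-[c,a]+.5)*4*16;q=np.zeros((k.shape[0]*4,k.shape[1]*4),np.uint8)
        cv2.fillConvexPoly(q,cv2.convexHull(np.round(uv).astype(np.int32)),1,shift=4)
        return np.abs(cv2.resize(q.astype(np.float32),k.shape[::-1],interpolation=cv2.INTER_AREA)-k).sum()
    B=None
    for da in(-.15,0,.15):
        x0=np.add(p0,[0,0,da]);r=minimize(f,x0,method='Nelder-Mead',options=dict(initial_simplex=x0+np.array([[0,0,0],[.006,0,0],[0,.006,0],[0,0,.15]]),maxiter=300))
        if B is None or r.fun<B.fun:B=r
    return B.x,B.fun,k.sum()
E
python3 - <<'E'
from h import *
m=load('w1.npz')
bp,e,n=fityellow(m,[.5435,.1922,-.1664],(80,260,180,320));print('box',bp.round(4),np.degrees(bp[2]).round(1),e,n,'window',T2(bp,[[-.098,.02]]).round(4))
p,f,k=fithandle(m,(4,120,60),(17,255,255),[.513,.2166,-.5],(150,250,255,310),.004);print('wide',p.round(4),np.degrees(p[2]).round(1),f,k)
E
```

```text
box [ 0.5436  0.1931 -0.1653] -9.5 0.001060308562097565 1111 window [[0.4503 0.2289]]
wide [ 0.5121  0.2187 -0.5735] -32.9 111.1875 868.0
```

```bash
python3 plan.py 1 40 10 .512,.2187,.14,147 =,=,.079,=
```

```text
now 1.4 [0.5131 0.2148 0.2003] 150.9 F [ 0.   0.6 -0.8] w 0.0873
[[0.0014, 0.0015, 0.0302, 0, 0, 1.9, 1.0], [0.0015, 0.0014, 0.0301, 0, 0, 2.0, 1.0], [0, 0, 0.0305, 0, 0, 0, 1.0], [0, 0, 0.0305, 0, 0, 0, 1.0]]
end [0.512  0.2187 0.079 ] 147.0
```

>>> drive_tool --pt "0.001 0.001 0.03 0 0 2 1" --pt "0.001 0.001 0.03 0 0 2 1" --pt "0 0 0 0 0 0 1"

```text
time: 1.78
position: [0.5087, 0.2195, 0.1388]
tool_rot: [0.283, 0.959, -0.001, -0.003]
ft_force: [-0.4, -0.6, -0.2]
grip_width: 0.0874
```

```bash
python3 plan.py 1 40 10 .512,.2187,.079,147
```

```text
now 1.77 [0.5087 0.2195 0.1388] 147.2 F [-0.4 -0.6 -0.2] w 0.0874
[[-0.0016, 0.0005, 0.0299, 0, 0, 0.1, 1.0], [-0.0016, 0.0006, 0.0299, 0, 0, 0.1, 1.0]]
end [0.512  0.2187 0.079 ] 147.0
```

>>> drive_tool --pt "0 0 0.03 0 0 0 1" --pt "0 0 0.03 0 0 0 1" --pt "0 0 0 0 0 0 1" --pt "0 0 0 0 0 0 1"

```text
time: 2.28
position: [0.5127, 0.2194, 0.0823]
tool_rot: [0.283, 0.959, 0.001, 0.001]
ft_force: [0.8, 0.6, 0.6]
grip_width: 0.087
```

>>> drive_tool --pt "0 0 0 0 0 0 0.6" --pt "0 0 0 0 0 0 0.4"

```text
time: 2.52
position: [0.5126, 0.219, 0.082]
tool_rot: [0.284, 0.959, 0.001, 0.001]
ft_force: [0.2, -0.3, 0.7]
grip_width: 0.0742
```

>>> drive_tool --pt "0 0 0 0 0 0 0.3" --pt "0 0 0 0 0 0 0" --pt "0 0 0 0 0 0 0" --pt "0 0 0 0 0 0 0" --pt "0 0 0 0 0 0 0" --squeeze 35

```text
time: 3.15
position: [0.5119, 0.2187, 0.0808]
tool_rot: [0.284, 0.959, -0.0, -0.0]
ft_force: [0.1, -0.4, 0.1]
grip_width: 0.025
```

>>> drive_tool --pt "0 0 0 0 0 0 0" --pt "0 0 0 0 0 0 0"

```text
time: 3.4
position: [0.5119, 0.2188, 0.0808]
tool_rot: [0.284, 0.959, -0.0, 0.0]
ft_force: [0.6, -0.5, -0.4]
grip_width: 0.0117
```

```bash
python3 plan.py 0 50 10
python3 - <<'E'
from h import *
bp=[.5436,.1931,-.1653];print(T2(bp,[[-.0353,.0200],[-.098,.02]]))
E
```

```text
now 3.4 [0.5119 0.2188 0.0808] 147.0 F [ 0.6 -0.5 -0.4] w 0.0117
end [0.5119 0.2188 0.0808] 147.0
[[0.51207214 0.21863593]
 [0.4502268  0.22895311]]
```

```bash
python3 plan.py 0 21 9.6 @.5119,.2188,.0808,147 =,=,.0868,= .4502,.2290,=,= =,=,=,80.5
```

```text
now 3.4 [0.5119 0.2188 0.0808] 147.0 F [ 0.6 -0.5 -0.4] w 0.0117
[[0, 0, -0.006, 0, 0, 0, 0.0], [0.0191, -0.0083, 0, 0, 0, 0, 0.0], [0.0191, -0.0084, 0, 0, 0, 0, 0.0], [0.0191, -0.0083, 0, 0, 0, 0, 0.0], [0, 0, 0, 0, 0, 9.5, 0.0]]
[[0, 0, 0, 0, 0, 9.5, 0.0], [0, 0, 0, 0, 0, 9.5, 0.0], [0, 0, 0, 0, 0, 9.5, 0.0], [0, 0, 0, 0, 0, 9.5, 0.0], [0, 0, 0, 0, 0, 9.5, 0.0]]
[[0, 0, 0, 0, 0, 9.5, 0.0]]
end [0.4502 0.229  0.0868] 80.5
```

>>> drive_tool --pt "0 0 -0.006 0 0 0 0" --pt "0.019 -0.0083 0 0 0 0 0" --pt "0.019 -0.0084 0 0 0 0 0" --pt "0.019 -0.0083 0 0 0 0 0" --pt "0 0 0 0 0 0 0"

```text
time: 4.03
position: [0.4484, 0.2288, 0.0869]
tool_rot: [0.283, 0.959, -0.001, -0.001]
ft_force: [0.4, 0.5, -2.3]
grip_width: 0.0117
```

>>> drive_tool --pt "0 0 0 0 0 0 0" --pt "0 0 0 0 0 0 0"

```text
time: 4.28
position: [0.452, 0.2288, 0.087]
tool_rot: [0.284, 0.959, 0.0, 0.001]
ft_force: [0.8, 0.0, -1.8]
grip_width: 0.0119
```

Free slide with no contact. The z force of -1.9 N is the gauge's weight. Now the turn.

>>> drive_tool --pt "0 0 0 0 0 9.5 0" --pt "0 0 0 0 0 9.5 0" --pt "0 0 0 0 0 9.5 0" --pt "0 0 0 0 0 9.5 0" --pt "0 0 0 0 0 9.5 0"

```text
time: 4.9
position: [0.4515, 0.2287, 0.0868]
tool_rot: [0.648, 0.762, 0.0, 0.0]
ft_force: [-0.1, 0.1, -2.6]
grip_width: 0.0114
```

>>> drive_tool --pt "0 0 0 0 0 9.5 0" --pt "0 0 0 0 0 9.5 0" --pt "0 0 0 0 0 0 0" --pt "0 0 0 0 0 0 0"

```text
time: 5.4
position: [0.4509, 0.2287, 0.0868]
tool_rot: [0.762, 0.647, 0.0, 0.0]
ft_force: [-1.0, -0.1, -1.2]
grip_width: 0.012
```

```bash
python3 plan.py 0 50 10
python3 - <<'E'
from h import *
from rig import robot
m=robot.camera_model('wrist');im,d=robot.camera('wrist')
np.savez('w2.npz',im=im,d=d,**m)
out=cv2.resize(im,None,fx=2,fy=2,interpolation=cv2.INTER_CUBIC)
bp=[.5436,.1931,-.1653];w=T2(bp,L0);cv2.polylines(out,[((fproj(m,np.c_[w,np.full(8,.039)])+.5)*2).astype(int)],1,(0,0,255),1)
cv2.imwrite('pics/w2.png',out[60:560,200:900])
E
```

```text
now 5.4 [0.4509 0.2287 0.0868] 80.7 F [-1.  -0.1 -1.2] w 0.012
end [0.4509 0.2287 0.0868] 80.7
```

View pics/w2.png

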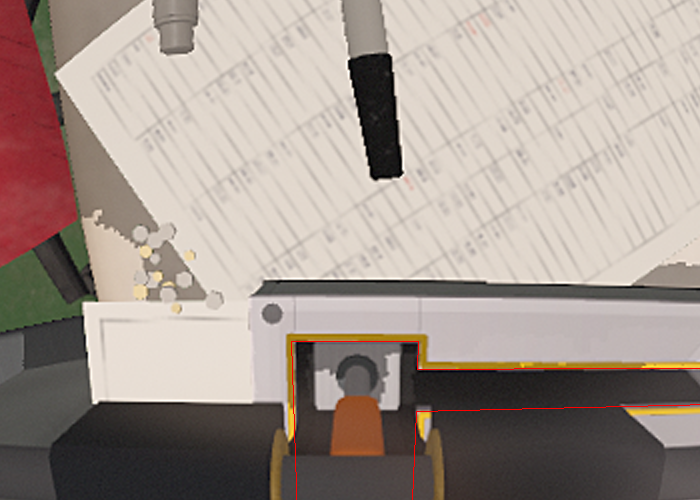

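The foot shows at (313–400, 345), centred between the window edges (297–417). I'll check the heel edge against the prediction.

```bash
python3 - <<'E'
from h import *
m=load('w2.npz')
g=[.4509,.2287,np.radians(80.7-180)]
w=T2(g,[[-.012,.016],[-.012,-.016],[-.016,0],[-.008,0]])
print((fproj(m,np.c_[w,np.full(4,.018)])*2-[200,60]).round(0).tolist())
px=(np.array([[313,345],[400,345]])+[200,60])/2
print('heel seen in box y', [ (lambda d:(-np.sin(-.1653)*d[0]+np.cos(.1653)*d[1]).round(4))(q[:2]-[.5436,.1931]) for q in fplane(m,px,.018)], 'x',[(np.cos(.1653)*(q[0]-.5436)+np.sin(-.1653)*(q[1]-.1931)).round(4) for q in fplane(m,px,.018)])
E
python3 plan.py 0 15 10 @.4502,.2288,.0868,80.5 =,=,.146,=
python3 plan.py 0 45 10 @.4502,.2288,.1468,80.5 =,=,.266,=
```

```text
[[400.0, 341.0], [312.0, 341.0], [356.0, 330.0], [356.0, 351.0]]
heel seen in box y [np.float64(0.0302), np.float64(0.0302)] x [np.float64(-0.113), np.float64(-0.0812)]
now 5.45 [0.4508 0.2287 0.0868] 80.6 F [-1.4 -0.  -1.5] w 0.0116
[[0, 0, -0.0148, 0, 0, 0, 0.0], [0, 0, -0.0148, 0, 0, 0, 0.0], [0, 0, -0.0148, 0, 0, 0, 0.0], [0, 0, -0.0148, 0, 0, 0, 0.0]]
end [0.4502 0.2288 0.146 ] 80.5
now 5.45 [0.4508 0.2287 0.0868] 80.6 F [-1.4 -0.  -1.5] w 0.0116
[[0, 0, -0.0397, 0, 0, 0, 0.0], [0, 0, -0.0398, 0, 0, 0, 0.0], [0, 0, -0.0397, 0, 0, 0, 0.0]]
end [0.4502 0.2288 0.266 ] 80.5
```

>>> drive_tool --pt "0.0018 -0.001 0 0 0 0 0" --pt "0 0 -0.015 0 0 0 0" --pt "0 0 -0.015 0 0 0 0" --pt "0 0 -0.015 0 0 0 0" --pt "0 0 -0.015 0 0 0 0"

```text
time: 6.08
position: [0.45, 0.2308, 0.1484]
tool_rot: [0.763, 0.647, 0.0, 0.0]
ft_force: [0.9, 0.5, -2.9]
grip_width: 0.0118
```

>>> drive_tool --pt "0 0 -0.04 0 0 0 0" --pt "0 0 -0.04 0 0 0 0" --pt "0 0 -0.04 0 0 0 0" --pt "0 0 0 0 0 0 0"

```text
time: 6.58
position: [0.4519, 0.2313, 0.2708]
tool_rot: [0.763, 0.646, 0.004, 0.002]
ft_force: [0.3, 0.0, -1.3]
grip_width: 0.0117
```

```bash
python3 - <<'E'
from h import *
rp=[.5447,-.2176,.1008]
for y in(.0205,-.0525): print([T2(rp,[[sx,y]]).round(4).tolist() for sx in(-.022,.022,0)])
E
python3 plan.py 0 50 10.4 @.4517,.2307,.2668,80.5 .53,0,.2668,40 .5627,-.19,.2668,6
```

```text
[[[0.5207, -0.1994]], [[0.5645, -0.195]], [[0.5426, -0.1972]]]
[[[0.5281, -0.272]], [[0.5719, -0.2676]], [[0.55, -0.2698]]]
now 6.58 [0.4519 0.2313 0.2708] 80.6 F [ 0.3  0.  -1.3] w 0.0117
[[-0.0429, 0.0231, 0, 0, 0, 8.1, 0.0], [-0.0393, 0.0289, 0, 0, 0, 8.1, 0.0], [-0.0348, 0.0341, 0, 0, 0, 8.1, 0.0], [-0.0296, 0.0387, 0, 0, 0, 8.1, 0.0], [-0.0239, 0.0424, 0, 0, 0, 8.1, 0.0]]
[[-0.0243, 0.0416, 0, 0, 0, 8.5, 0.0], [-0.0178, 0.0448, 0, 0, 0, 8.5, 0.0], [-0.011, 0.0469, 0, 0, 0, 8.5, 0.0], [-0.004, 0.0481, 0, 0, 0, 8.5, 0.0]]
end [ 0.5627 -0.19    0.2668] 6.0
```

>>> drive_tool --pt "-0.043 0.023 0 0 0 8.1 0" --pt "-0.0395 0.029 0 0 0 8.1 0" --pt "-0.035 0.034 0 0 0 8.1 0" --pt "-0.0295 0.0385 0 0 0 8.1 0" --pt "-0.024 0.0425 0 0 0 8.1 0"

```text
time: 7.2
position: [0.5271, -0.0016, 0.2656]
tool_rot: [0.94, 0.34, -0.001, -0.001]
ft_force: [1.1, 0.6, -1.3]
grip_width: 0.0122
```

>>> drive_tool --pt "-0.024 0.042 0 0 0 8.5 0" --pt "-0.018 0.045 0 0 0 8.5 0" --pt "-0.011 0.047 0 0 0 8.5 0" --pt "-0.004 0.048 0 0 0 8.5 0" --pt "0 0 0 0 0 0 0"

```text
time: 7.82
position: [0.561, -0.1941, 0.2653]
tool_rot: [0.999, 0.05, -0.001, 0.0]
ft_force: [-0.0, 0.6, -1.9]
grip_width: 0.0117
```

>>> drive_tool --pt "0 0 0.04 0 0 0 0" --pt "0 0 0.04 0 0 0 0" --pt "0 0 0 0 0 0 0" --pt "0 0 0 0 0 0 0"

```text
time: 8.32
position: [0.5617, -0.1902, 0.1876]
tool_rot: [0.999, 0.053, 0.0, 0.0]
ft_force: [0.3, -0.5, -1.5]
grip_width: 0.0116
```

```bash
python3 plan.py 0 50 10
python3 - <<'E'
from h import *
from rig import robot
m=robot.camera_model('wrist');im,d=robot.camera('wrist')
np.savez('w3.npz',im=im,d=d,**m)
out=im.copy()
rp=[.5447,-.2176,.1008]
out=cv2.resize(im[60:360,80:480],None,fx=2,fy=2,interpolation=cv2.INTER_CUBIC)
for y in(92,42,-1,-37,-68,-92):
    w=T2(rp,[[-.045,y/1e3],[.045,y/1e3]]);q=((fproj(m,np.c_[w,[.021]*2])-[80,60]+.5)*2).astype(int);cv2.line(out,q[0].tolist(),q[1].tolist(),(0,0,255),1)
cv2.imwrite('pics/w3.png',out)
E
```

```text
now 8.32 [ 0.5617 -0.1902  0.1876] 6.1 F [ 0.3 -0.5 -1.5] w 0.0116
end [ 0.5617 -0.1902  0.1876] 6.1
```

View pics/w3.png

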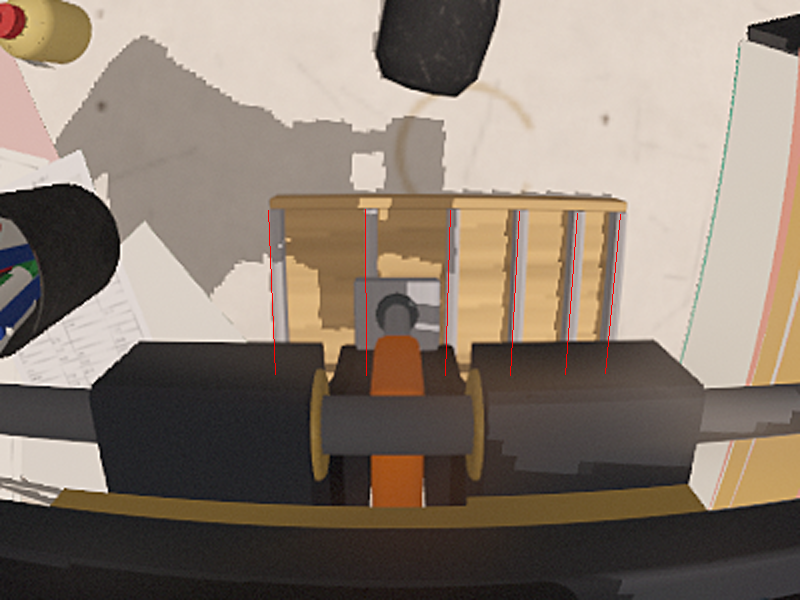

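The foot (355–440, 280–350) hangs over the 37 mm trough. The ridges sit about 2 mm to the right of my overlay, so I'll refit the rack numerically from this view.

```bash
cat >> h.py <<'E'
def fitrack(m,rp,bands,pr=True):
    sat=cv2.cvtColor(m['im'],cv2.COLOR_BGR2HSV)[...,1].astype(np.float32)
    yy=np.arange(-.105,.106,.0005);ys=np.array([92,42,-1,-37,-68,-92])/1e3;A=[];B=[]
    for x0,x1 in bands:
        xs=np.arange(x0,x1,.002);g=np.array([[x,y] for x in xs for y in yy]);w=T2(rp,g)
        q=fproj(m,np.c_[w,np.full(len(w),.020)]).astype(np.float32).reshape(len(xs),len(yy),2)
        prof=np.median(cv2.remap(sat,q[...,0],q[...,1],cv2.INTER_LINEAR),0)
        th=(np.percentile(prof,90)+np.percentile(prof,5))/2
        for c in ys:
            k=(abs(yy-c)<.009)&(prof<th)
            if pr:print(x0,c,(yy[k].min().round(4),yy[k].max().round(4)) if k.any() else None)
            if k.any() and yy[k].max()-yy[k].min()<.0095: A.append([(x0+x1)/2,c]);B.append(T2(rp,[[(x0+x1)/2,(yy[k].min()+yy[k].max())/2]])[0])
    A,B=np.array(A),np.array(B);n=lambda p:np.array([-np.sin(p[1]),np.cos(p[1])])
    # only the offset across the slots and the yaw are observable here
    f=lambda p:((T2([rp[0],p[0],p[1]],A)-B)@n(p))
    r=least_squares(f,[rp[1],rp[2]],loss='soft_l1',f_scale=.001);return r.x,(f(r.x)*1e3).round(1)
E
python3 - <<'E'
from h import *
m=load('w3.npz');rp=[.5447,-.2176,.1008]
x,e=fitrack(m,rp,((.002,.016),(.016,.03),(.03,.044)));print('rack y,yaw',x,np.degrees(x[1]),e)
# gauge heel seen in hand: foot underside z = tcp-.077
C=np.array([[355,280],[440,280]])/2+[80,60];print(fplane(m,C,.1876-.0768+.008).round(4))
# far wall top edge: z .021? 
print('far outer edge',fplane(m,np.array([[272,196],[626,199]])/2+[80,60],.021).round(4))
E
```

```text
0.002 0.092 (np.float64(0.084), np.float64(0.1005))
0.002 0.042 (np.float64(0.033), np.float64(0.047))
0.002 -0.001 (np.float64(-0.0065), np.float64(0.0075))
0.002 -0.037 (np.float64(-0.042), np.float64(-0.034))
0.002 -0.068 (np.float64(-0.0725), np.float64(-0.064))
0.002 -0.092 (np.float64(-0.101), np.float64(-0.0865))
0.016 0.092 (np.float64(0.084), np.float64(0.1005))
0.016 0.042 (np.float64(0.036), np.float64(0.042))
0.016 -0.001 (np.float64(-0.0065), np.float64(0.0005))
0.016 -0.037 (np.float64(-0.042), np.float64(-0.034))
0.016 -0.068 (np.float64(-0.0725), np.float64(-0.0635))
0.016 -0.092 (np.float64(-0.101), np.float64(-0.0865))
0.03 0.092 (np.float64(0.084), np.float64(0.1005))
0.03 0.042 (np.float64(0.036), np.float64(0.042))
0.03 -0.001 (np.float64(-0.006), np.float64(0.0005))
0.03 -0.037 (np.float64(-0.042), np.float64(-0.034))
0.03 -0.068 (np.float64(-0.0725), np.float64(-0.0635))
0.03 -0.092 (np.float64(-0.101), np.float64(-0.0865))
rack y,yaw [-0.21831497  0.08075787] 4.627084939425883 [ 0.1 -0.7  1.8  0.8 -0.2 -1.2  1.6  0.3 -0.5 -1.5]
[[ 0.5721 -0.1737  0.1188]
 [ 0.5754 -0.2045  0.1188]]
far outer edge [[ 0.5873 -0.1234  0.021 ]
 [ 0.6068 -0.3071  0.021 ]]
```

>>> drive_tool --pt "0.003 0.008 0.027 0 0 0 0" --pt "0 0 0.027 0 0 0 0" --pt "0 0 0.026 0 0 0 0" --pt "0 0 0 0 0 0 0" --pt "0 0 0 0 0 0 0"

```text
time: 9.0
position: [0.5665, -0.1989, 0.1088]
tool_rot: [0.999, 0.053, 0.002, 0.001]
ft_force: [0.6, -0.6, -1.5]
grip_width: 0.012
```

```bash
python3 plan.py 0 50 10
python3 - <<'E'
from h import *
from rig import robot
m=robot.camera_model('wrist');im,d=robot.camera('wrist')
np.savez('w4.npz',im=im,d=d,**m)
cv2.imwrite('pics/w4.png',cv2.resize(im[120:250,200:400],None,fx=4,fy=4,interpolation=cv2.INTER_CUBIC))
E
```

```text
now 9.0 [ 0.5665 -0.1989  0.1088] 6.1 F [ 0.6 -0.6 -1.5] w 0.012
end [ 0.5665 -0.1989  0.1088] 6.1
```

View pics/w4.png

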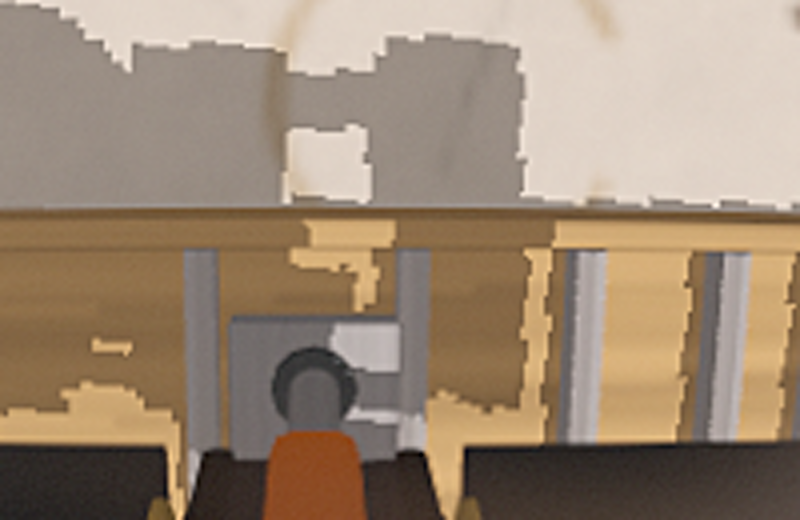

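The foot spans columns 232–399 and the trough ridges are at 185–217 and 398–430. At the measured pose the foot sits about 1.6 mm too far toward -y. I'll let it settle and re-read.

>>> drive_tool --pt "0 0 0 0 0 0 0" --pt "0 0 0 0 0 0 0"

```text
time: 9.3
position: [0.5655, -0.1985, 0.1078]
tool_rot: [0.999, 0.053, 0.001, 0.0]
ft_force: [-0.3, -0.2, -1.6]
grip_width: 0.0118
```

>>> drive_tool --pt "0 -0.0012 0 0 0 0 0" --pt "0 0 0.008 0 0 0 0" --pt "0 0 0.008 0 0 0 0" --pt "0 0 0.006 0 0 0 0" --pt "0 0 0 0 0 0 0"

```text
time: 9.93
position: [0.5644, -0.1968, 0.0839]
tool_rot: [0.999, 0.053, -0.001, -0.001]
ft_force: [0.4, 0.4, -0.9]
grip_width: 0.0114
```

>>> drive_tool --pt "0 0 0.002 0 0 0 0" --pt "0 0 0.001 0 0 0 0" --pt "0 0 0 0 0 0 0"

```text
time: 10.3
position: [0.5651, -0.1972, 0.0821]
tool_rot: [0.999, 0.053, 0.0, 0.0]
ft_force: [0.0, -0.3, -1.5]
grip_width: 0.0116
```

>>> drive_tool --pt "0 0 0.001 0 0 0 0" --pt "0 0 0 0 0 0 0"

```text
time: 10.55
position: [0.5655, -0.1972, 0.0818]
tool_rot: [0.999, 0.053, 0.001, 0.0]
ft_force: [0.5, 1.3, 4.3]
grip_width: 0.0119
```

>>> drive_tool --pt "0 0 0.001 0 0 0 0" --pt "0 0 0 0 0 0 0"

```text
time: 10.8
position: [0.5656, -0.1972, 0.0818]
tool_rot: [0.999, 0.053, 0.001, 0.0]
ft_force: [-0.8, 2.7, 11.4]
grip_width: 0.0118
```

Contact is at z = 0.0818, exactly as predicted for the trough floor. Release and rise.

>>> drive_tool --pt "0 0 -0.0012 0 0 0 0" --pt "0 0 0 0 0 0 0.2" --pt "0 0 0 0 0 0 0.4" --pt "0 0 0 0 0 0 0.5" --pt "0 0 0 0 0 0 0.6"

```text
time: 11.42
position: [0.5648, -0.1971, 0.0808]
tool_rot: [0.999, 0.053, -0.0, -0.0]
ft_force: [0.7, -0.5, -0.4]
grip_width: 0.0395
```

>>> drive_tool --pt "0 0 0 0 0 0 0.6" --pt "0 0 -0.02 0 0 0 0.7" --pt "0 0 -0.04 0 0 0 1" --pt "0 0 -0.045 0 0 0 1" --pt "0 0 -0.045 0 0 0 1"

```text
time: 12.05
position: [0.5647, -0.197, 0.2322]
tool_rot: [0.999, 0.053, -0.0, -0.0]
ft_force: [0.7, 0.1, -0.8]
grip_width: 0.0824
```

```bash
python3 - <<'E'
from h import *
from rig import robot
m=robot.camera_model('wrist');im,d=robot.camera('wrist')
np.savez('w5.npz',im=im,d=d,**m)
p,f,k=fithandle(m,(4,120,60),(17,255,255),[.5655,-.1972,np.radians(186)],(100,330,200,360),.005);print('wide',p.round(4),np.degrees(p[2]).round(1),f,k)
E
python3 plan.py 1 50 10.4 @.565,-.197,.23,6 =,=,.25,= .55,0,.25,60 .52,.16,.25,120 .585,.208,.2,136
```

```text
now 12.1 [ 0.5682 -0.1987  0.2391] 6.1 F [ 1.2 -0.8  2.8] w 0.084
[[0, 0, -0.02, 0, 0, 0, 1.0], [0.0009, -0.0329, 0, 0, 0, -9.0, 1.0], [0.0061, -0.0324, 0, 0, 0, -9.0, 1.0], [0.0111, -0.031, 0, 0, 0, -9.0, 1.0], [0.0158, -0.0289, 0, 0, 0, -9.0, 1.0]]
[[0.0201, -0.0261, 0, 0, 0, -9.0, 1.0], [0.0239, -0.0226, 0, 0, 0, -9.0, 1.0], [0.0206, -0.0177, 0, 0, 0, -10, 1.0], [0.0233, -0.0138, 0, 0, 0, -10, 1.0], [0.0254, -0.0095, 0, 0, 0, -10, 1.0]]
[[0.0267, -0.005, 0, 0, 0, -10, 1.0], [0.0271, -0.0003, 0, 0, 0, -10, 1.0], [0.0268, 0.0044, 0, 0, 0, -10, 1.0], [0.0045, 0.0402, 0.025, 0, 0, -8.0, 1.0], [-0.0011, 0.0404, 0.025, 0, 0, -8.0, 1.0]]
end [0.585 0.208 0.2  ] 136.0Traceback (most recent call last):
  File "<stdin>", line 5, in <module>
  File "h.py", line 49, in fithandle
    a,b,c,d=roi;hsv=cv2.cvtColor(m['im'],cv2.COLOR_BGR2HSV)[a:b,c:d]
                                 ~^^^^^^
KeyError: 'im'
```

>>> drive_tool --pt "0 0 -0.02 0 0 0 1" --pt "0.001 -0.033 0 0 0 -9 1" --pt "0.006 -0.0325 0 0 0 -9 1" --pt "0.011 -0.031 0 0 0 -9 1" --pt "0.016 -0.029 0 0 0 -9 1"

```text
time: 12.72
position: [0.5545, -0.0644, 0.2509]
tool_rot: [0.933, 0.361, 0.0, -0.0]
ft_force: [0.6, -0.2, -0.4]
grip_width: 0.0869
```

>>> drive_tool --pt "0.02 -0.026 0 0 0 -9 1" --pt "0.024 -0.0225 0 0 0 -9 1" --pt "0.0205 -0.0175 0 0 0 -10 1" --pt "0.0235 -0.014 0 0 0 -10 1" --pt "0.0255 -0.0095 0 0 0 -10 1"

```text
time: 13.35
position: [0.5345, 0.0811, 0.2509]
tool_rot: [0.705, 0.709, 0.0, 0.0]
ft_force: [-0.3, -0.2, -0.6]
grip_width: 0.0872
```

>>> drive_tool --pt "0.0265 -0.005 0 0 0 -10 1" --pt "0.027 0 0 0 0 -10 1" --pt "0.027 0.0045 0 0 0 -10 1" --pt "0.0045 0.04 0.025 0 0 -8 1" --pt "-0.001 0.04 0.025 0 0 -8 1"

```text
time: 13.98
position: [0.5854, 0.209, 0.201]
tool_rot: [0.372, 0.928, 0.0, 0.001]
ft_force: [0.0, 0.5, -0.7]
grip_width: 0.0873
```

>>> drive_tool --pt "0 0 0 0 0 0 1" --pt "0 0 0 0 0 0 1" --pt "0 0 0 0 0 0 1"

```text
time: 14.35
position: [0.5841, 0.2074, 0.202]
tool_rot: [0.375, 0.927, 0.0, 0.0]
ft_force: [-0.2, 0.1, 0.3]
grip_width: 0.0869
```

```bash
cat > shot.py <<'E'
import sys
from h import *
from rig import robot
def shot(n):
    m=robot.camera_model('wrist');im,d=robot.camera('wrist');m=dict(m);m.update(im=im,d=d);np.savez(n,**m);return m
E
python3 - <<'E'
from shot import *
m=shot('w6.npz')
bp,e,n=fityellow(m,[.5436,.1931,-.1653],(0,300,150,420));print('box',bp.round(4),np.degrees(bp[2]).round(1),e,n)
p,f,k=fithandle(m,(95,90,40),(128,255,255),[.602,.2017,-.77],(100,330,200,360),.004);print('narrow',p.round(4),np.degrees(p[2]).round(1),f,k)
out=m['im'].copy()
w=T2(p,[[x,y] for x,y in((-.014,-.006),(-.014,.006),(.03,.006),(.03,-.006))])
for z in(.076,.116):cv2.polylines(out,[fproj(m,np.c_[w,np.full(4,z)]).round().astype(int)],1,(0,255,0),1)
w=T2(bp,L0);cv2.polylines(out,[fproj(m,np.c_[w,np.full(8,.039)]).round().astype(int)],1,(0,0,255),1)
cv2.imwrite('pics/w6.png',cv2.resize(out[50:300,130:430],None,fx=2.4,fy=2.4))
E
python3 plan.py 1 50 10
```

```text
box [ 0.5444  0.1929 -0.1641] -9.4 0.0011630059589632308 1304
narrow [ 0.6019  0.2022 -0.8345] -47.8 213.75 797.0
now 14.4 [0.5842 0.2074 0.2022] 136.0 F [-0.5  0.3 -0.1] w 0.0873
end [0.5842 0.2074 0.2022] 136.0
```

View pics/w6.png

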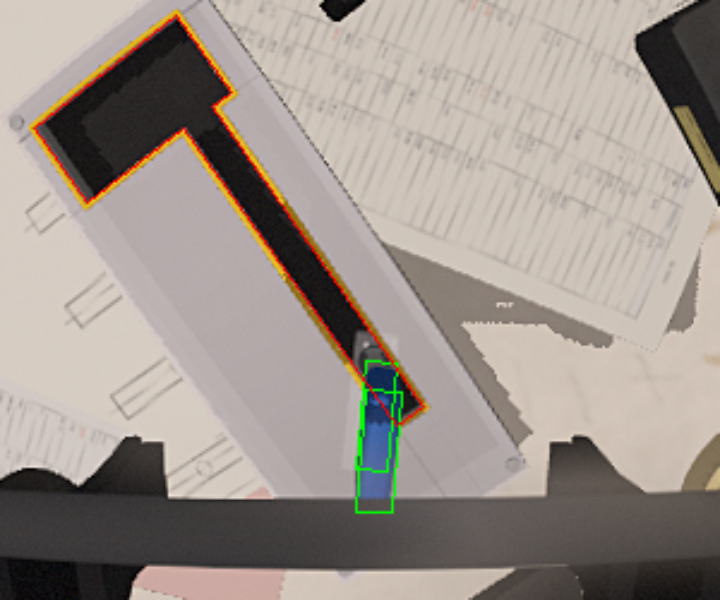

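Run:
```python
from h import *
m=load('w6.npz')
f=lambda c:np.array(c)/2.4+[130,50]
for z,n,c in((.012,'foot left edge',[[357,338],[345,465]]),(.012,'heel',[[357,333],[397,338]]),(.116,'handle L',[[366,370],[357,490]]),(.116,'handle R',[[398,370],[393,490]])):
    w=fplane(m,f(c),z);d=w[1]-w[0];print(n,w[:,:2].round(4).tolist(),np.degrees(np.arctan2(d[1],d[0])).round(1),np.linalg.norm(d).round(4))
im=m['im'];a=cv2.resize(im[180:270,255:315],None,fx=6,fy=6,interpolation=cv2.INTER_CUBIC);cv2.imwrite('pics/w6b.png',a)
```

```text
foot left edge [[0.5902, 0.203], [0.6312, 0.1554]] -49.3 0.0628
heel [[0.5885, 0.2046], [0.603, 0.2163]] 38.8 0.0186
handle L [[0.5837, 0.2132], [0.6123, 0.1815]] -47.9 0.0427
handle R [[0.591, 0.2207], [0.6209, 0.1904]] -45.4 0.0426
```

View pics/w6b.png

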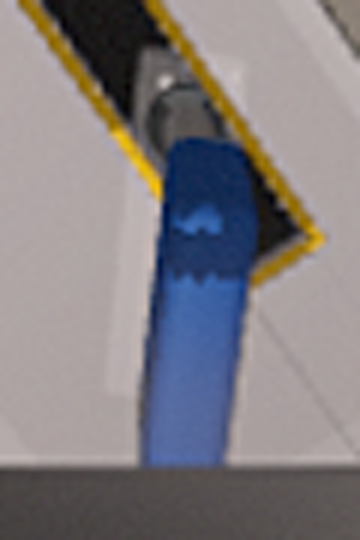

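The handle runs at about -48° in world, with the stem near (0.603, 0.202). Descending on it.

```bash
python3 plan.py 1 40 10 .6027,.202,.15,132.5 =,=,.081,=
```

```text
now 14.4 [0.5842 0.2074 0.2022] 136.0 F [-0.5  0.3 -0.1] w 0.0873
[[-0.0085, 0.0045, 0.0261, 0, 0, 1.7, 1.0], [-0.0084, 0.0047, 0.0261, 0, 0, 1.8, 1.0], [0, 0, 0.0345, 0, 0, 0, 1.0], [0, 0, 0.0345, 0, 0, 0, 1.0]]
end [0.6027 0.202  0.081 ] 132.5
```

>>> drive_tool --pt "-0.0085 0.0045 0.026 0 0 1.7 1" --pt "-0.0085 0.0045 0.026 0 0 1.8 1" --pt "0 0 0 0 0 0 1" --pt "0 0 0.0345 0 0 0 1" --pt "0 0 0.0345 0 0 0 0.8"

```text
time: 15.02
position: [0.604, 0.2025, 0.0818]
tool_rot: [0.402, 0.916, 0.001, 0.002]
ft_force: [-1.2, 0.9, 0.2]
grip_width: 0.0829
```

>>> drive_tool --pt "0 0 0 0 0 0 0.5" --pt "0 0 0 0 0 0 0.4" --pt "0 0 0 0 0 0 0.4"

```text
time: 15.4
position: [0.6044, 0.2027, 0.0823]
tool_rot: [0.402, 0.916, 0.001, 0.002]
ft_force: [-0.2, 0.1, 0.0]
grip_width: 0.055
```

>>> drive_tool --pt "0 0 0 0 0 0 0.2" --pt "0 0 0 0 0 0 0" --pt "0 0 0 0 0 0 0" --pt "0 0 0 0 0 0 0" --pt "0 0 0 0 0 0 0" --squeeze 35

```text
time: 16.02
position: [0.6029, 0.2023, 0.08]
tool_rot: [0.402, 0.915, -0.0, -0.0]
ft_force: [-0.2, -0.8, 0.3]
grip_width: 0.0116
```

>>> drive_tool --pt "0 0 0 0 0 0 0" --pt "0 0 0 0 0 0 0"

```text
time: 16.27
position: [0.6029, 0.2024, 0.0799]
tool_rot: [0.402, 0.915, -0.0, -0.0]
ft_force: [-1.1, -0.2, 0.1]
grip_width: 0.0117
```

```bash
python3 - <<'E'
from h import *
bp=[.5440,.1930,-.1647];print(T2(bp,[[-.098,.02],[.060,.02],[0.055,.02]]))
E
python3 plan.py 0 50 10; python3 plan.py 0 25 10 @.6027,.2020,.081,132.5 =,=,.087,= .4505,.2289,=,=
```

```text
[[0.4506053  0.22879708]
 [0.60646718 0.20289197]
 [0.60153485 0.20371175]]
now 16.27 [0.6029 0.2024 0.0799] 132.6 F [-1.1 -0.2  0.1] w 0.0117
end [0.6029 0.2024 0.0799] 132.6
now 16.27 [0.6029 0.2024 0.0799] 132.6 F [-1.1 -0.2  0.1] w 0.0117
[[0, 0, -0.006, 0, 0, 0, 0.0], [0.0175, -0.0134, 0, 0, 0, 0, 0.0], [0.0175, -0.0134, 0, 0, 0, 0, 0.0], [0.0175, -0.0134, 0, 0, 0, 0, 0.0], [0.0175, -0.0135, 0, 0, 0, 0, 0.0]]
[[0.0176, -0.0134, 0, 0, 0, 0, 0.0], [0.0175, -0.0135, 0, 0, 0, 0, 0.0], [0.0176, -0.0134, 0, 0, 0, 0, 0.0]]
end [0.4505 0.229  0.087 ] 132.5
```

>>> drive_tool --pt "0 0 -0.006 0 0 0 0" --pt "0.0175 -0.013 0 0 0 0 0" --pt "0.0175 -0.0135 0 0 0 0 0" --pt "0.0175 -0.0135 0 0 0 0 0" --pt "0.0175 -0.0135 0 0 0 0 0"

```text
time: 16.9
position: [0.5157, 0.218, 0.0864]
tool_rot: [0.402, 0.915, 0.0, 0.0]
ft_force: [0.6, -0.6, -0.9]
grip_width: 0.0116
```

>>> drive_tool --pt "0.0175 -0.0135 0 0 0 0 0" --pt "0.0175 -0.0135 0 0 0 0 0" --pt "0.0175 -0.0135 0 0 0 0 0" --pt "0 0 0 0 0 0 0" --pt "0 0 0 0 0 0 0"

```text
time: 17.52
position: [0.4526, 0.2293, 0.0865]
tool_rot: [0.402, 0.915, 0.001, 0.001]
ft_force: [-0.6, -0.1, -0.1]
grip_width: 0.0116
```

```bash
python3 plan.py 0 25 9.6 .4505,.2289,=,= =,=,=,80.5
```

```text
now 17.52 [0.4526 0.2293 0.0865] 132.6 F [-0.6 -0.1 -0.1] w 0.0116
[[0.0011, -0.0018, 0, 0, 0, 0, 0.0], [0, 0, 0, 0, 0, 8.7, 0.0], [0, 0, 0, 0, 0, 8.7, 0.0], [0, 0, 0, 0, 0, 8.7, 0.0], [0, 0, 0, 0, 0, 8.7, 0.0]]
[[0, 0, 0, 0, 0, 8.6, 0.0], [0, 0, 0, 0, 0, 8.7, 0.0]]
end [0.4505 0.2289 0.0865] 80.5
```

>>> drive_tool --pt "0 0 0 0 0 8.7 0" --pt "0 0 0 0 0 8.7 0" --pt "0 0 0 0 0 8.7 0" --pt "0 0 0 0 0 8.7 0" --pt "0 0 0 0 0 8.7 0"

```text
time: 18.15
position: [0.4528, 0.229, 0.0862]
tool_rot: [0.715, 0.699, 0.001, 0.001]
ft_force: [0.3, -0.9, -1.1]
grip_width: 0.0119
```

>>> drive_tool --pt "0 0 0 0 0 8.6 0" --pt "0 0 0 0 0 0 0" --pt "0 0 0 0 0 0 0" --pt "0 0 0 0 0 0 0"

```text
time: 18.65
position: [0.4512, 0.229, 0.0861]
tool_rot: [0.763, 0.646, 0.0, 0.0]
ft_force: [-0.1, 0.1, -2.2]
grip_width: 0.0119
```

```bash
python3 plan.py 0 25 9.6
python3 - <<'E'
from shot import *
m=shot('w7.npz');im=m['im']
out=cv2.resize(im,None,fx=3,fy=3,interpolation=cv2.INTER_CUBIC)
bp=[.5440,.1930,-.1647];w=T2(bp,L0);cv2.polylines(out,[((fproj(m,np.c_[w,np.full(8,.039)])+.5)*3).astype(int)],1,(0,0,255),1)
cv2.imwrite('pics/w7.png',out[540:840,680:1080])
E
```

```text
now 18.65 [0.4512 0.229  0.0861] 80.5 F [-0.1  0.1 -2.2] w 0.0119
end [0.4512 0.229  0.0861] 80.5
```

View pics/w7.png

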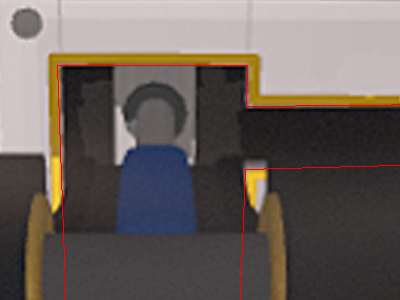

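The foot (columns 114–196) is centred in the window, with the heel just inside its edge. I'll apply the same small shift as before and lift.

>>> drive_tool --pt "0.0018 0 0 0 0 0 0" --pt "0 0 -0.015 0 0 0 0" --pt "0 0 -0.015 0 0 0 0" --pt "0 0 -0.015 0 0 0 0" --pt "0 0 -0.015 0 0 0 0"

```text
time: 19.32
position: [0.4514, 0.2309, 0.1476]
tool_rot: [0.764, 0.646, 0.001, 0.0]
ft_force: [0.0, 0.4, -1.1]
grip_width: 0.0116
```

>>> drive_tool --pt "0 0 -0.04 0 0 0 0" --pt "0 0 -0.04 0 0 0 0" --pt "0 0 -0.04 0 0 0 0" --pt "0 0 0 0 0 0 0" --pt "0 0 0 0 0 0 0"

```text
time: 19.95
position: [0.4502, 0.2306, 0.2657]
tool_rot: [0.764, 0.646, -0.001, -0.0]
ft_force: [-0.4, -0.8, -2.2]
grip_width: 0.012
```

```bash
python3 - <<'E'
from h import *
# rack from the wide placement: foot centre line at slot_37 found at TCP (.5653,-.1972), stem ~ +22 in x
yaw=np.radians(6.0)
rp=[.546,-.2176,yaw]
p=T2(rp,[[.022,.0205]])[0];rp[1]+=-.1972-p[1];print(rp,T2(rp,[[.022,.0205],[.022,-.0525]]))
E
python3 plan.py 0 50 10.4 .53,0,.267,40 .571,-.270,.267,6
```

```text
[0.546, np.float64(-0.21988732504693795), np.float64(0.10471975511965978)] [[ 0.56573665 -0.1972    ]
 [ 0.57336723 -0.2698001 ]]
now 19.95 [0.4502 0.2306 0.2657] 80.5 F [-0.4 -0.8 -2.2] w 0.012
[[-0.0428, 0.0234, -0.0003, 0, 0, 8.1, 0.0], [-0.0391, 0.0292, -0.0002, 0, 0, 8.1, 0.0], [-0.0346, 0.0344, -0.0003, 0, 0, 8.1, 0.0], [-0.0294, 0.0389, -0.0002, 0, 0, 8.1, 0.0], [-0.0237, 0.0427, -0.0003, 0, 0, 8.1, 0.0]]
[[-0.0237, 0.0389, 0, 0, 0, 5.7, 0.0], [-0.0197, 0.041, 0, 0, 0, 5.7, 0.0], [-0.0155, 0.0428, 0, 0, 0, 5.6, 0.0], [-0.0112, 0.0441, 0, 0, 0, 5.7, 0.0], [-0.0068, 0.045, 0, 0, 0, 5.6, 0.0]]
[[-0.0024, 0.0455, 0, 0, 0, 5.7, 0.0]]
end [ 0.571 -0.27   0.267] 6.0
```

Run:
```python
from h import *
m=load('top0.npz');P=cloud(m).reshape(-1,3)
for y0 in np.arange(-.48,-.30,.02):
    k=(P[:,1]>y0)&(P[:,1]<y0+.02)&(P[:,0]>.44)&(P[:,0]<.72)&(P[:,2]<.6);print(round(y0,2),np.percentile(P[k,2],[50,90,99.5]).round(3))
```

```text
-0.48 [0.293 0.295 0.334]
-0.46 [0.289 0.295 0.334]
-0.44 [0.237 0.307 0.335]
-0.42 [0.275 0.333 0.336]
-0.4 [0.164 0.23  0.233]
-0.38 [0.099 0.212 0.23 ]
-0.36 [0.    0.003 0.021]
-0.34 [0.    0.003 0.005]
-0.32 [0.002 0.018 0.023]
```

>>> drive_tool --pt "-0.043 0.0235 0 0 0 8.1 0" --pt "-0.039 0.029 0 0 0 8.1 0" --pt "-0.0345 0.0345 0 0 0 8.1 0" --pt "-0.0295 0.039 0 0 0 8.1 0" --pt "-0.0235 0.0425 0 0 0 8.1 0"

```text
time: 20.58
position: [0.53, -0.0009, 0.264]
tool_rot: [0.941, 0.339, -0.002, -0.001]
ft_force: [1.3, 0.2, -1.1]
grip_width: 0.0118
```

Run:
```python
from h import *
m=load('top0.npz');A=cloud(m).reshape(-1,3)
m=load('w3.npz');d=m['d'];v,u=np.mgrid[:420,:560];w=np.stack([u-m['cx'],v-m['cy']],-1)/m['fx'];th=np.linalg.norm(w,axis=-1)+1e-9
ray=np.concatenate([w*(np.tan(th)/th)[...,None],np.ones((420,560,1))],-1)*d[...,None];ok=(th<1.2)&(d>0)
B=(ray[ok]-m['t'])@m['R']
for n,P in(('top',A),('wrist',B)):
  for x0 in np.arange(.44,.70,.03):
    k=(P[:,0]>x0)&(P[:,0]<x0+.03)&(P[:,1]<-.33)&(P[:,1]>-.6)
    print(n,round(x0,2),[(z,(P[k&(P[:,2]>z)&(P[:,2]<.6),1].max().round(3) if (k&(P[:,2]>z)&(P[:,2]<.6)).any() else None)) for z in(.04,.1,.14,.2)])
```

```text
top 0.44 [(0.04, np.float64(-0.363)), (0.1, np.float64(-0.363)), (0.14, np.float64(-0.363)), (0.2, np.float64(-0.375))]
top 0.47 [(0.04, np.float64(-0.365)), (0.1, np.float64(-0.365)), (0.14, np.float64(-0.365)), (0.2, np.float64(-0.375))]
top 0.5 [(0.04, np.float64(-0.366)), (0.1, np.float64(-0.366)), (0.14, np.float64(-0.366)), (0.2, np.float64(-0.376))]
top 0.53 [(0.04, np.float64(-0.365)), (0.1, np.float64(-0.366)), (0.14, np.float64(-0.366)), (0.2, np.float64(-0.376))]
top 0.56 [(0.04, np.float64(-0.364)), (0.1, np.float64(-0.367)), (0.14, np.float64(-0.367)), (0.2, np.float64(-0.376))]
top 0.59 [(0.04, np.float64(-0.364)), (0.1, np.float64(-0.367)), (0.14, np.float64(-0.367)), (0.2, np.float64(-0.376))]
top 0.62 [(0.04, np.float64(-0.364)), (0.1, np.float64(-0.368)), (0.14, np.float64(-0.368)), (0.2, np.float64(-0.376))]
top 0.65 [(0.04, np.float64(-0.362)), (0.1, np.float64(-0.368)), (0.14, np.float64(-0.368)), (0.2, np.float64(-0.375))]
top 0.68 [(0.04, np.float64(-0.363)), (0.1, np.float64(-0.369)), (0.14, np.float64(-0.369)), (0.2, np.float64(-0.374))]
wrist 0.44 [(0.04, np
[... 275 characters left out ...]
t64(-0.37)), (0.14, np.float64(-0.37)), (0.2, None)]
wrist 0.53 [(0.04, np.float64(-0.366)), (0.1, np.float64(-0.371)), (0.14, np.float64(-0.371)), (0.2, None)]
wrist 0.56 [(0.04, np.float64(-0.365)), (0.1, np.float64(-0.368)), (0.14, np.float64(-0.368)), (0.2, None)]
wrist 0.59 [(0.04, np.float64(-0.365)), (0.1, np.float64(-0.368)), (0.14, np.float64(-0.368)), (0.2, None)]
wrist 0.62 [(0.04, np.float64(-0.364)), (0.1, np.float64(-0.368)), (0.14, np.float64(-0.368)), (0.2, None)]
wrist 0.65 [(0.04, np.float64(-0.363)), (0.1, np.float64(-0.369)), (0.14, np.float64(-0.369)), (0.2, None)]
wrist 0.68 [(0.04, np.float64(-0.363)), (0.1, np.float64(-0.369)), (0.14, np.float64(-0.369)), (0.2, None)]
```

A folder stack stands at y ≈ -0.366, and the gripper body would reach to about -0.368 when upright over the 25 mm trough. I'll therefore lower the narrow gauge tilted 4° about the trough axis, with the top leaning away from the stack, and let it settle flat on release.

```bash
python3 plan.py 0 50 10.4 @.53,0,.265,40 .5745,-.2644,.268,6
```

```text
now 20.57 [ 0.53   -0.0009  0.264 ] 39.7 F [ 1.3  0.2 -1.1] w 0.0118
[[-0.0226, 0.0385, -0.0005, 0, 0, 5.7, 0.0], [-0.0187, 0.0406, -0.0005, 0, 0, 5.7, 0.0], [-0.0146, 0.0422, -0.0005, 0, 0, 5.6, 0.0], [-0.0104, 0.0435, -0.0005, 0, 0, 5.7, 0.0], [-0.006, 0.0443, -0.0005, 0, 0, 5.6, 0.0]]
[[-0.0017, 0.0447, -0.0005, 0, 0, 5.7, 0.0]]
end [ 0.5745 -0.2644  0.268 ] 6.0
```

>>> drive_tool --pt "-0.0225 0.0385 -0.0005 0 0 5.7 0" --pt "-0.0185 0.0405 -0.0005 0 0 5.7 0" --pt "-0.0145 0.042 -0.0005 0 0 5.6 0" --pt "-0.0105 0.0435 -0.0005 0 0 5.7 0" --pt "-0.006 0.0445 -0.0005 0 0 5.6 0"

```text
time: 21.2
position: [0.5669, -0.2205, 0.2661]
tool_rot: [0.995, 0.1, -0.002, -0.002]
ft_force: [-0.1, 0.3, -1.2]
grip_width: 0.0116
```

>>> drive_tool --pt "-0.002 0.0445 0 0 0 5.7 0" --pt "0 0 0 -4 0 0 0" --pt "0 0 0 0 0 0 0" --pt "0 0 0 0 0 0 0" --pt "0 0 0 0 0 0 0"

```text
time: 21.82
position: [0.575, -0.2633, 0.2682]
tool_rot: [0.998, 0.052, 0.001, 0.034]
ft_force: [1.1, 0.1, -0.7]
grip_width: 0.0111
```

```bash
cat > tip.py <<'E'
from rig import robot
import numpy as np
from scipy.spatial.transform import Rotation as R
def tip(pr=True):
    o=robot.get_obs();r=R.from_quat(o['tool_rot']);M=r.as_matrix();p=np.array(o['position'])
    f=p+M@[-.0015,0,.0765]   # stem foot underside
    if pr:print('t',round(o['time'],2),'tcp',p.round(4),'stemfoot',f.round(4),'zt',M[:,2].round(3),'F',np.round(o['ft_force'],1),'w',round(o['grip_width'],4))
    return f,M
if __name__=='__main__':
    import sys
    f,M=tip()
    if len(sys.argv)>1: print('tool shift',(M.T@(np.array(list(map(float,sys.argv[1].split(','))))-f)).round(4))
E
python3 tip.py .5734,-.2698,.030
```

```text
t 21.82 tcp [ 0.575  -0.2633  0.2682] stemfoot [ 0.574  -0.2687  0.1919] zt [ 0.007 -0.069 -0.998] F [ 1.1  0.1 -0.7] w 0.0111
tool shift [-0.0006 -0.0101  0.1616]
```

>>> drive_tool --pt "0 -0.0025 0.0405 0 0 0 0" --pt "0 -0.0025 0.0405 0 0 0 0" --pt "0 -0.0025 0.0405 0 0 0 0" --pt "0 -0.0025 0.036 0 0 0 0" --pt "0 0 0 0 0 0 0"

```text
time: 22.45
position: [0.573, -0.2632, 0.1078]
tool_rot: [0.998, 0.052, -0.001, 0.033]
ft_force: [-1.4, -0.4, -0.9]
grip_width: 0.0118
```

>>> drive_tool --pt "0 0 0 0 0 0 0" --pt "0 0 0 0 0 0 0"

```text
time: 22.7
position: [0.5765, -0.2655, 0.113]
tool_rot: [0.998, 0.052, 0.004, 0.036]
ft_force: [0.6, -0.6, -2.0]
grip_width: 0.0116
```

```bash
python3 tip.py .5734,-.2698,.03
python3 - <<'E'
from shot import *
m=shot('w8.npz')
hsv=cv2.cvtColor(m['im'],cv2.COLOR_BGR2HSV)
rp=[.546,-.2199,np.radians(6)]
yy=np.arange(-.105,.1,.001)
for xr,z in((.042,.021),(.038,.021),(.037,.0365),(.03,.0365),(.026,.0365)):
    q=fproj(m,np.c_[T2(rp,np.c_[np.full(len(yy),xr),yy]),np.full(len(yy),z)]).astype(np.float32)
    s=cv2.remap(hsv[...,1],q[:,0],q[:,1],cv2.INTER_LINEAR).ravel();lo=s<75
    e=np.flatnonzero(np.diff(np.r_[0,lo.astype(int),0]))
    print(xr,z,[(round(yy[a]*1e3),round(yy[b-1]*1e3)) for a,b in zip(e[::2],e[1::2])])
E
```

```text
t 22.7 tcp [ 0.5765 -0.2655  0.113 ] stemfoot [ 0.5759 -0.2711  0.0367] zt [ 0.011 -0.072 -0.997] F [ 0.6 -0.6 -2. ] w 0.0116
tool shift [-0.0023 -0.0021  0.0065]
0.042 0.021 [(-105, -86), (-70, -64), (-40, -35), (-6, 1), (35, 43), (81, 99)]
0.038 0.021 [(-105, -86), (-70, -64), (-40, -35), (-5, 1), (35, 43), (82, 99)]
0.037 0.0365 [(-105, -83), (-68, -62), (-50, -45), (-39, -35), (-7, -2), (1, 38), (74, 99)]
0.03 0.0365 [(-105, -83), (-68, -44), (-39, -35), (-7, -1), (1, 38), (74, 99)]
0.026 0.0365 [(-105, -83), (-68, -44), (-39, -35), (-7, -1), (1, 38), (74, 99)]
```

Ridges are seen at -67 and -37.5 mm in the rack frame, so the trough centre agrees with my estimate to about 0.3 mm. The foot is about 1.4 mm off, as the measured pose also says. Settling, then descending.

>>> drive_tool --pt "0 0 0 0 0 0 0" --pt "0 0 0 0 0 0 0" --pt "0 0 0 0 0 0 0"

```text
time: 23.12
position: [0.5752, -0.2647, 0.111]
tool_rot: [0.998, 0.052, 0.002, 0.035]
ft_force: [0.0, -0.1, -1.2]
grip_width: 0.0118
```

```bash
python3 tip.py .5734,-.2698,.008
```

```text
t 23.12 tcp [ 0.5752 -0.2647  0.111 ] stemfoot [ 0.5743 -0.2702  0.0346] zt [ 0.007 -0.07  -0.998] F [ 0.  -0.1 -1.2] w 0.0118
tool shift [-0.0008 -0.0023  0.0265]
```

>>> drive_tool --pt "0 -0.0006 0.006 0 0 0 0" --pt "0 -0.0006 0.007 0 0 0 0" --pt "0 -0.0006 0.007 0 0 0 0" --pt "0 -0.0005 0.006 0 0 0 0" --pt "0 0 0 0 0 0 0"

```text
time: 23.75
position: [0.5746, -0.2639, 0.0838]
tool_rot: [0.998, 0.052, 0.001, 0.034]
ft_force: [0.1, -0.5, -1.3]
grip_width: 0.0117
```

>>> drive_tool --pt "0 0 0 0 0 0 0" --pt "0 0 0.001 0 0 0 0" --pt "0 0 0 0 0 0 0"

```text
time: 24.12
position: [0.5752, -0.2643, 0.0838]
tool_rot: [0.998, 0.052, 0.002, 0.035]
ft_force: [0.7, 0.1, -1.3]
grip_width: 0.0113
```

```bash
python3 tip.py .5734,-.2698,.0057
```

```text
t 24.12 tcp [ 0.5752 -0.2643  0.0838] stemfoot [ 0.5743 -0.2698  0.0075] zt [ 0.007 -0.07  -0.998] F [ 0.7  0.1 -1.3] w 0.0113
tool shift [-0.0008 -0.0002  0.0018]
```

>>> drive_tool --pt "0 0 0.001 0 0 0 0" --pt "0 0 0 0 0 0 0"

```text
time: 24.38
position: [0.5751, -0.2643, 0.0826]
tool_rot: [0.998, 0.052, 0.002, 0.035]
ft_force: [-0.0, 0.3, -1.7]
grip_width: 0.0116
```

>>> drive_tool --pt "0 0 0.001 0 0 0 0" --pt "0 0 0 0 0 0 0"

```text
time: 24.62
position: [0.5751, -0.2644, 0.0815]
tool_rot: [0.998, 0.052, 0.002, 0.035]
ft_force: [-0.1, 0.2, -0.9]
grip_width: 0.0119
```

>>> drive_tool --pt "0 0 0.0007 0 0 0 0" --pt "0 0 0 0 0 0 0"

```text
time: 24.88
position: [0.5752, -0.2645, 0.0814]
tool_rot: [0.998, 0.052, 0.002, 0.035]
ft_force: [0.1, 0.3, 2.6]
grip_width: 0.012
```

Floor contact confirmed. Opening gradually.

>>> drive_tool --pt "0 0 0 0 0 0 0.16" --pt "0 0 0 0 0 0 0.18" --pt "0 0 0 0 0 0 0.22" --pt "0 0 0 0 0 0 0.28" --pt "0 0 0 0 0 0 0.35"

```text
time: 25.5
position: [0.5751, -0.2645, 0.0809]
tool_rot: [0.998, 0.052, 0.002, 0.035]
ft_force: [-0.3, 0.4, -1.1]
grip_width: 0.0272
```

>>> drive_tool --pt "0 0 0 0 0 0 0.45" --pt "0 0 0 0 0 0 0.55" --pt "0 0 0 0 0 0 0.6" --pt "0 0 0 0 0 0 0.6"

```text
time: 26.0
position: [0.5751, -0.2645, 0.081]
tool_rot: [0.998, 0.052, 0.002, 0.035]
ft_force: [0.7, 1.2, -0.4]
grip_width: 0.0513
```

```bash
python3 tip.py
python3 - <<'E'
from shot import *
m=shot('w9.npz')
p,f,k=fithandle(m,(95,90,40),(128,255,255),[.5738,-.2698,np.radians(186)],(150,330,200,360),.005);print('narrow',p.round(4),np.degrees(p[2]).round(1),f,k)
E
```

```text
t 26.0 tcp [ 0.5751 -0.2645  0.081 ] stemfoot [ 0.5742 -0.2699  0.0046] zt [ 0.007 -0.069 -0.998] F [ 0.7  1.2 -0.4] w 0.0513
narrow [ 0.4822 -0.2467  3.9852] 228.3 378.0 378.0
```

>>> drive_tool --pt "0 0.0014 -0.02 0 0 0 0.6" --pt "0 0.0028 -0.04 0 0 0 0.6" --pt "0 0.0028 -0.04 0 0 0 0.6" --pt "0 0.0028 -0.04 0 0 0 0.6" --pt "0 0 0 0 0 0 0.8"

```text
time: 26.68
position: [0.5773, -0.2658, 0.2255]
tool_rot: [0.998, 0.052, 0.005, 0.037]
ft_force: [0.3, -0.3, -0.1]
grip_width: 0.0564
```

```bash
python3 tip.py
python3 - <<'E'
from shot import *
m=shot('wa.npz')
for n,lo,hi,p0 in(('narrow',(95,90,40),(128,255,255),[.5738,-.2698,np.radians(186)]),('wide',(4,150,90),(13,255,255),[.565,-.197,np.radians(186)])):
    c=fproj(m,[[p0[0]-.01,p0[1],.117]])[0].astype(int);print(c)
    roi=(max(c[1]-50,0),c[1]+60,max(c[0]-45,0),c[0]+45)
    p,f,k=fithandle(m,lo,hi,p0,roi,.005);print(n,p.round(4),np.degrees(p[2]).round(1),f,k)
im,d=robot.camera('top');np.savez('top1.npz',im=im,d=d,**robot.camera_model('top'))
im,d=robot.camera('scene');np.savez('scene1.npz',im=im,d=d,**robot.camera_model('scene'))
a=load('top0.npz')['im'];D=cv2.absdiff(a,im if 0 else load('top1.npz')['im']).max(2)>40
n,l,s,c=cv2.connectedComponentsWithStats(cv2.morphologyEx(D.astype(np.uint8),cv2.MORPH_CLOSE,np.ones((3,3))))
print([(r[:5].tolist()) for r in s[1:] if r[4]>8])
m=load('top1.npz');P=cloud(m)
hsv=cv2.cvtColor(m['im'],cv2.COLOR_BGR2HSV)
for nme,lo,hi in(('blue',(98,110,50),(125,255,255)),('orange',(4,170,90),(13,255,255))):
    k=cv2.inRange(hsv,lo,hi)>0;k[:180]=0;k[255:]=0;k[:,:320]=0;k[:,415:]=0;q=P[k];print(nme,k.sum(),(q.min(0).round(3),np.median(q,0).round(3),q.max(0).round(3)) if k.any() else '')
E
```

```text
t 26.68 tcp [ 0.5773 -0.2658  0.2255] stemfoot [ 0.577  -0.2716  0.1493] zt [ 0.015 -0.074 -0.997] F [ 0.3 -0.3 -0.1] w 0.0564
[272 219]
narrow [ 0.5749 -0.2683  3.2898] 188.5 130.6875 718.0
[188 221]
wide [ 0.5638 -0.1972  3.1833] 182.4 417.25 671.0
[[149, 75, 389, 345, 65354], [3, 288, 17, 8, 86], [273, 311, 20, 14, 55], [247, 312, 7, 10, 30], [189, 315, 8, 6, 16], [230, 318, 8, 11, 38], [234, 325, 43, 28, 284], [242, 327, 6, 6, 10], [0, 337, 21, 48, 462], [340, 338, 6, 3, 9], [236, 350, 4, 9, 18], [216, 352, 6, 3, 9]]
blue 0 
orange 33 (array([ 0.308, -0.228,  0.006]), array([ 0.567, -0.195,  0.117]), array([0.591, 0.02 , 1.073]))
```

```bash
python3 plan.py 1 58 10.4 @.575,-.265,.22,6 =,=,.265,= .5,.08,.265,60 .28,.48,.25,130
```

```text
now 26.82 [ 0.5743 -0.2639  0.2203] 6.0 F [ 0.7 -0.2 -0.3] w 0.0656
[[0, 0, -0.045, 0, 0, 0, 1.0], [-0.0055, -0.0501, 0, 0, 0, -7.7, 1.0], [0.0013, -0.0504, 0, 0, 0, -7.7, 1.0], [0.008, -0.0498, 0, 0, 0, -7.7, 1.0], [0.0146, -0.0483, 0, 0, 0, -7.7, 1.0]]
[[0.0209, -0.0459, 0, 0, 0, -7.7, 1.0], [0.0269, -0.0427, 0, 0, 0, -7.8, 1.0], [0.0325, -0.0386, 0, 0, 0, -7.7, 1.0], [0.0295, -0.0488, 0.0019, 0, 0, -8.8, 1.0], [0.0367, -0.0437, 0.0019, 0, 0, -8.7, 1.0]]
[[0.0429, -0.0377, 0.0019, 0, 0, -8.8, 1.0], [0.0481, -0.0307, 0.0019, 0, 0, -8.7, 1.0], [0.0522, -0.023, 0.0018, 0, 0, -8.8, 1.0], [0.0551, -0.0148, 0.0019, 0, 0, -8.7, 1.0], [0.0567, -0.0063, 0.0018, 0, 0, -8.8, 1.0]]
[[0.057, 0.0025, 0.0019, 0, 0, -8.7, 1.0]]
end [0.28 0.48 0.25] 130.0
```

>>> drive_tool --pt "0 0.003 -0.045 0 0 0 0.8" --pt "0 0 0 4 0 0 1" --pt "-0.0055 -0.05 0 0 0 -7.7 1" --pt "0.0015 -0.05 0 0 0 -7.7 1" --pt "0.008 -0.05 0 0 0 -7.7 1"

```text
time: 27.45
position: [0.5419, -0.1152, 0.2643]
tool_rot: [0.968, 0.252, -0.002, -0.001]
ft_force: [-0.3, 0.3, -0.4]
grip_width: 0.0864
```

>>> drive_tool --pt "0.0145 -0.0485 0 0 0 -7.7 1" --pt "0.021 -0.046 0 0 0 -7.7 1" --pt "0.027 -0.0425 0 0 0 -7.8 1" --pt "0.0325 -0.0385 0 0 0 -7.7 1" --pt "0.0295 -0.049 0.002 0 0 -8.8 1"

```text
time: 28.08
position: [0.4727, 0.1322, 0.2628]
tool_rot: [0.824, 0.566, -0.001, -0.001]
ft_force: [0.2, 0.4, 0.6]
grip_width: 0.0872
```

>>> drive_tool --pt "0.0365 -0.0435 0.002 0 0 -8.7 1" --pt "0.043 -0.0375 0.002 0 0 -8.8 1" --pt "0.048 -0.0305 0.002 0 0 -8.7 1" --pt "0.052 -0.023 0.002 0 0 -8.8 1" --pt "0.055 -0.015 0.002 0 0 -8.7 1"

```text
time: 28.7
position: [0.3344, 0.3811, 0.2527]
tool_rot: [0.554, 0.833, -0.002, -0.0]
ft_force: [0.8, 0.6, 0.1]
grip_width: 0.0871
```

>>> drive_tool --pt "0.0565 -0.0065 0.002 0 0 -8.8 1" --pt "0.057 0.0025 0.002 0 0 -8.7 1" --pt "0 0 0 0 0 0 1" --pt "0 0 0 0 0 0 1"

```text
time: 29.2
position: [0.2805, 0.479, 0.2488]
tool_rot: [0.423, 0.906, -0.002, -0.0]
ft_force: [0.2, -0.2, -0.6]
grip_width: 0.0875
```

```bash
python3 tip.py
python3 - <<'E'
from h import *
from rig import robot
im,d=robot.camera('top');m=dict(robot.camera_model('top'),im=im,d=d)
a=load('top0.npz');P0=cloud(a);P=cloud(m)
D=((cv2.absdiff(a['im'],im).max(2)>45)).astype(np.uint8)
n,l,s,c=cv2.connectedComponentsWithStats(cv2.morphologyEx(D,cv2.MORPH_CLOSE,np.ones((3,3))))
print('diff',[r[:5].tolist() for r in s[1:] if r[4]>8])
H=(np.abs(P[...,2]-P0[...,2])>.012)&(a['d']>0)&(d>0)
n,l,s,c=cv2.connectedComponentsWithStats(H.astype(np.uint8));print('depthdiff',[r[:5].tolist() for r in s[1:] if r[4]>8])
hsv=cv2.cvtColor(im,cv2.COLOR_BGR2HSV);off=np.array([320,170])
h=hsv[170:260,320:420]
for nme,lo,hi,p0 in(('narrow',(98,110,50),(125,255,255),[.5745,-.269,np.radians(186)]),('wide',(4,180,80),(13,255,255),[.5645,-.1972,np.radians(186)])):
    k=(cv2.inRange(h,lo,hi)>0);nc,lab,st,_=cv2.connectedComponentsWithStats(k.astype(np.uint8));k=(lab==1+st[1:,4].argmax())
    v,u=np.nonzero(k);q=P[v+170,u+320];zt=q[:,2]>.112
    b=fitbox(m,k.astype(np.float32),off,p0,(-.014,.030),(-.006,.006),(.077,.117))
    print(nme,k.sum(),'top z',np.percentile(q[:,2],[50,95]).round(4),'top mean',q[zt].mean(0).round(4),'fit',b.x.round(4),np.degrees(b.x[2]).round(1),b.fun)
E
```

```text
t 29.2 tcp [0.2805 0.479  0.2488] stemfoot [0.2813 0.4776 0.1723] zt [-0.002 -0.003 -1.   ] F [ 0.2 -0.2 -0.6] w 0.0875
diff [[196, 175, 18, 25, 213], [371, 187, 28, 37, 396], [348, 192, 21, 37, 429], [188, 209, 15, 25, 221], [28, 271, 41, 25, 638], [0, 274, 59, 115, 2728], [0, 348, 10, 8, 51], [247, 377, 28, 24, 133], [300, 408, 5, 4, 12]]
depthdiff [[195, 175, 18, 21, 188], [382, 187, 17, 21, 199], [354, 192, 15, 20, 179], [187, 209, 17, 22, 184], [0, 274, 60, 115, 3529], [294, 416, 18, 4, 48]]
narrow 129 top z [0.1148 0.1195] top mean [ 0.5617 -0.2644  0.1285] fit [ 0.5749 -0.2713  3.0159] 172.8 54.578125
wide 74 top z [0.1131 0.1193] top mean [ 0.5548 -0.1936  0.1163] fit [ 0.5629 -0.1975  3.0344] 173.9 92.25
```

Only the two gauges' old and new spots and the arm itself have changed. Both handle tops sit at about 0.117 m, which is floor height plus 112 mm, and their spacing matches the two troughs. Handing in.

```bash
python3 -c "
from rig import robot
print(robot.hand_in())"
```

```text
the job is handed in; nothing more can be done
None
```

I took both gauges out of the box and stood them in the rack: the wide one in the 37 mm trough, the narrow one in the 25 mm trough. The job was handed in at about 29 s with the gripper open and the arm well clear.

- **Taking out:** Each gauge was held about 6 mm off the box floor, slid to the window, turned and lifted out. The force readings showed no snagging.
- **Placing:** I felt both feet touch the trough floor before letting go. I lowered the narrow gauge tilted 4°, because the gripper body would otherwise have come within a few millimetres of the folder stack. It should have dropped flat when released.
- **Last checks:** In the final top view, both handle tops are at about 117 mm, as expected for a gauge standing flat. The handles are about 71 mm apart, against 73 mm expected. Compared with the first picture, only the two gauges and the arm had changed, so nothing else on the desk looks disturbed.
- **Less certain:**
  - The top-view handle fits gave yaws of 173–174° against 186° intended. I put this down to coarse, poorly matching fits.
  - The top view put both handles about 5 mm off in y, in the same direction, which I took as camera bias.
  - One fit of the narrow gauge from close up failed.
  - My 12 picture views were used up before the narrow gauge was placed, so I checked its final position only by numbers.

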